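# Pack the press die's kit tray

## Robot

A 6-joint arm with a two-finger parallel gripper is mounted at the origin on the work surface. World frame = base frame: x ahead of the robot, y to its left, z up, the work surface at z = 0. Lengths are in m, angles in rad, forces in N, time in s.
With the tool pointing down it reaches from about 0.35 to 0.975 m from the base axis. Payload 4.9 kg.
Tool frame: the origin (TCP) lies at the centre of the arm's flange, where the gripper is bolted on; the fingertips stand 173 mm ahead of it and the grasp point (between the pads) lies 155 mm ahead of it (ctrl.finger_overhang is the distance from the TCP to the fingertips, in m); z points along the fingers, y is the direction in which the jaws open and shut (so a half turn about z gives the same grasp; the last joint's range is limited). The gripper opens to 85 mm and grips with 20 to 120 N. Pads are 22 mm wide; open, the fingers measure 114 mm over their backs; the gripper's body (76 mm by 85 mm) begins 54 mm behind the grasp point. The pads swing forward as they close: fully open they stand 13 mm farther back than shut.
Start: joints at [1.057, 0.053, 1.613, -0, 1.476, -0.119], TCP at [0.24, 0.577, 0.405] pointing down, gripper open.
Joint ranges: [-3.01, 3.01], [-1.01, 2.22], [0.06, 2.58], [-1.02, 4.17], [0.09, 2.62], [-3.14, 3.14]. Speed limits (rad/s): [2.57, 2.57, 3.14, 3.14, 3.14, 3.14].

## Interface

Orientations are given as a rotation vector (axis times angle).
In Python, from station import ctrl, eyes, spotter gives the robot as it stands.
- The arm moves only by the shell command python3 -m crank 'ROWS' [FORCE]. ROWS is JSON, a list of rows, each a list of 7 numbers: the turn, a rotation vector about the tool's x, y, z in rad, then the shift along the tool's x, y, z in mm, then the closure, from -1 (fully open) to 1 (shut). A call has 1 to 8 rows; each row shifts and turns the pose as measured when the row begins, along the tool's axes as they then stand; what a row does not reach is not made up. A row lasts 1/12 s, in which the tool goes at most 41.7 mm and 7.16 degrees, less where a joint would pass 70% of its speed; a pose out of reach is approached as far as the arm can. A call is refused whole if a number of a shift passes 41.7 or a number of a turn 0.125, either way. A call with a gripper value outside its range is refused whole. The fingers move at their own pace and stop on an object; FORCE is the grip in N (left out, the last holds). Time passes only in rows, so rows that do not move let the fingers close. It gives the time, the measured TCP pose, the force and the opening at its end, in the units of the state.
- ctrl.get_obs(): the state, without advancing time (a new reading comes with each control period).
- eyes.get_image(name): name is "scene" or "top" or "wrist"; returns a dict with "image" (400x640x3 uint8, red, green, blue), "vertical_fov" (degrees; the focal length in pixels is half the picture's height over the tangent of half this angle, whatever the lens; pixels are square), "cx", "cy" (the principal point, pixels), "rvec" (rotation vector, rad) and "tvec" (3), from world to camera coordinates, as OpenCV has them; the wrist camera has in their place "mount" (4x4, takes a point from camera to tool coordinates, whose origin is the TCP and whose axes are the flange's). Camera axes: x right, y down, z forward; pixel columns grow to the right and rows downward; lengths in m; the calibration is good to about 2 mm. A picture is of the moment at which its call begins: read the wrist's pose just before it. There is no depth.
- ctrl.finish_job(): hands the job in, once; it reports no verdict.
Trained networks look in a picture, given as the dict that the camera call returned (one of the last four; its "shot" number tells which), for a name from the list of things; names that differ only in an ending like _2 or _b are one class to them, and where a whole thing is asked for, a point or a joint stands for the part that bears it (a point fixed in the world has none). Each returns a list of dicts, best first, with "confidence" (0 to 1); they miss things now and then, are a little off and sometimes report something else, mostly with a low value. They report only what shows in the picture. A call takes as long as a camera call. They do not tell look-alikes from the thing itself.
- spotter.look_for(query, picture): "centre" ([x, y, z] in m, in world coordinates, good to about 4 mm: the middle of the surface that is visible of it).
- spotter.outline_of(query, picture): "region" (400x640 bool, what is visible of it).
- spotter.mark_of(query, picture): "centre" ([x, y, z] in m, in world coordinates, good to about 4 mm: a listed point, or the origin of a listed thing).
The state is a dict: "t": time; "q": joint angles; "dq": joint speeds; "effort": joint torques, N m; "tool_pos": TCP position; "tool_rot": TCP orientation; "contact_force": force on the tool from outside, world axes, zero at the start; "wrist_torque": the same for the moment, N m; "opening": finger opening in m.
Only numpy, scipy, OpenCV 4.12 (cv2) and the standard library are available. Lean on these libraries where they do the work, as an engineer would, in place of code of your own. Each camera call takes 0.05 s, during which the arm holds its last target.

## Task

Pack the red kit tray for the press die: stand the bronze bush over the peg, set the gold-coated die insert squarely in the square nest, lay the punch in the long nest and stand the blue gas spring in the round nest without a peg, each resting on the bottom of its own nest. These are precision parts, so set them down, do not drop them. Leave the silver steel bush and the uncoated grey insert where they lie: they do not belong to this die.

Things in the scene. Friction and masses are not known exactly. Their poses are not given: they have to be found in the camera images.
- bush_mid (a point): Bronze (brown) flanged guide bush to be packed, standing on its flange: flange 50 mm across and 8 mm high, above it a tube 40 mm across with a 28 mm through bore; 44 mm tall in all, about 0.25 kg. The point is on its axis, half-way up (22 mm above its underside). Its z axis points up at the start and must do so in the nest.
- insert_mid (a point): Gold-coated die insert to be packed: square block 40 x 40 mm, 32 mm tall, with a dark slot marked in its top, about 0.35 kg. The point is its centre (16 mm up); x and y run square to its sides (x along the slot). Its z axis points up at the start and must do so in the nest.
- punch_mid (a point): Punch to be packed, lying on its side: 70 mm long along x, 24 mm tall; a grey shank 22 mm wide from x = -28 to +20 mm, a grey heel plate 30 mm wide at the -x end and a gold nose 10 mm wide at the +x end. About 0.25 kg. The point is the middle of its length and height (12 mm up). Either end may point either way in its nest. Its z axis points up at the start and must do so in the nest.
- gas_spring_mid (a point): Gas spring to be packed, standing upright: blue cylinder 38 mm across and 50 mm tall with a bright 18 mm rod standing 14 mm out of its top; 64 mm in all, about 0.30 kg. It does not give when held by its cylinder. The point is on its axis, half-way up (32 mm above its underside). Its z axis points up at the start and must do so in the nest.
- steel_bush_mid (a point): Look-alike that stays where it is: the same flanged bush, same size, but bright silver steel. The point is on its axis, 22 mm above its underside.
- worn_insert_mid (a point): Look-alike that stays where it is: the same 40 x 40 x 32 mm square insert but uncoated dull grey steel. The point is its centre, 16 mm up.
- nest_peg_floor (a point): Nest of the bush: one of four dark 100 x 100 mm blocks lying two by two in the red tray, swapped about between starts; its top is 8 mm above its light green recess floor. The point is the centre of that floor (8 mm above the table), x and y along the block's sides, z up. Recess round, 66 mm across, with a 12 mm thick upright bright peg in its middle, 26 mm high above the recess floor, which the bush's bore goes over.
- nest_square_floor (a point): Nest of the die insert: one of four dark 100 x 100 mm blocks lying two by two in the red tray, swapped about between starts; its top is 8 mm above its light green recess floor. The point is the centre of that floor (8 mm above the table), x and y along the block's sides, z up. Recess square, 56 x 56 mm.
- nest_long_floor (a point): Nest of the punch: one of four dark 100 x 100 mm blocks lying two by two in the red tray, swapped about between starts; its top is 8 mm above its light green recess floor. The point is the centre of that floor (8 mm above the table), x and y along the block's sides, z up. Recess oblong, 88 mm along its x by 46 mm along its y.
- nest_round_floor (a point): Nest of the gas spring: one of four dark 100 x 100 mm blocks lying two by two in the red tray, swapped about between starts; its top is 8 mm above its light green recess floor. The point is the centre of that floor (8 mm above the table), x and y along the block's sides, z up. Recess round, 55 mm across, empty (no peg). Tray rim: 20 mm above the table.
Mind the look-alikes: they are no part of the job. There is more than one size of the part that bears bush_mid; the job needs the middle-sized.

How it is judged:
At the end, for the whole second after the job is handed in: Bush, gold insert, punch and gas spring rest, let go, each on the floor of its own nest (centre within 12 mm of the nest's, height within 3 mm, upright within 0.08 rad; insert square within 0.26 rad); steel bush and grey insert within 20 mm of their starts (horizontal distance between bush_mid and nest_peg_floor below 0.012 m and z of bush_mid in the frame of nest_peg_floor between 0.019 and 0.025 m and angle between each of bush_mid, insert_mid, punch_mid, gas_spring_mid's own z axis and vertical below 0.08 rad and linear speed of each of bush, insert, punch, gas_spring below 0.02 m/s and horizontal distance between insert_mid and nest_square_floor below 0.012 m and z of insert_mid in the frame of nest_square_floor between 0.013 and 0.019 m and horizontal distance between punch_mid and nest_long_floor below 0.012 m and z of punch_mid in the frame of nest_long_floor between 0.009 and 0.015 m and horizontal distance between gas_spring_mid and nest_round_floor below 0.012 m and z of gas_spring_mid in the frame of nest_round_floor between 0.029 and 0.035 m and (angle between the x axis of insert_mid and the x axis of nest_square_floor, either way round below 0.26 rad or angle between the x axis of insert_mid and the y axis of nest_square_floor, either way round below 0.26 rad) and distance of each of steel_bush_mid, worn_insert_mid from where it was at the start of the episode below 0.02 m); the robot touches nothing.
It fails at once if a kit part is dropped into its nest (lands at more than 0.5 m/s) ((horizontal distance between bush_mid and nest_peg_floor below 0.04 m and z of bush_mid in the frame of nest_peg_floor below 0.052 m and linear speed of bush above 0.5 m/s) or (horizontal distance between insert_mid and nest_square_floor below 0.04 m and z of insert_mid in the frame of nest_square_floor below 0.046 m and linear speed of insert above 0.5 m/s) or (horizontal distance between punch_mid and nest_long_floor below 0.04 m and z of punch_mid in the frame of nest_long_floor below 0.042 m and linear speed of punch above 0.5 m/s) or (horizontal distance between gas_spring_mid and nest_round_floor below 0.04 m and z of gas_spring_mid in the frame of nest_round_floor below 0.062 m and linear speed of gas_spring above 0.5 m/s)).
It fails at once if the bright steel bush is moved more than 20 mm (distance of steel_bush_mid from where it was at the start of the episode above 0.02 m).
It fails at once if the uncoated grey insert is moved more than 20 mm (distance of worn_insert_mid from where it was at the start of the episode above 0.02 m).
It also fails if it takes over 104 s, if anything falls off the work surface, if the arm or the gripper's body presses on something with over 40 N, if the wrist force passes 120 N, or if a joint passes its speed limit or range.

## Working session

There is one attempt and no reset: what is moved stays moved. The work goes in short steps, Python scripts to look and compute and a shell command to move; the robot and the scene stay as the last step left them, time stands still between calls to the robot, and variables do not carry over. Pictures are saved under pics/ and viewed, and the job is handed in when it is done.

```bash
ls; mkdir -p pics
python3 - <<'E'
from station import ctrl, eyes, spotter
import cv2
print(ctrl.get_obs(), ctrl.finger_overhang)
for n in ("scene","top","wrist"):
    p=eyes.get_image(n)
    cv2.imwrite(f"pics/{n}0.png",p["image"][:,:,::-1])
    print(n,{k:v for k,v in p.items() if k!="image"})
E
```

```text
pics
{'t': 0.0, 'q': array([ 1.05701684e+00,  5.33387325e-02,  1.61429317e+00, -8.49525527e-06,
        1.47603688e+00, -1.19022548e-01]), 'dq': array([-0.00029818, -0.00068448, -0.00056351, -0.00075734,  0.00036177,
        0.00057121]), 'effort': array([ 3.39170847e-04, -3.93660235e+01, -3.70183825e+01, -1.05793240e-04,
        6.68768131e-03, -2.85166003e-06]), 'tool_pos': array([0.24024202, 0.5766841 , 0.4034744 ]), 'tool_rot': array([-0.6159377 , -3.07996876,  0.0031028 ]), 'contact_force': array([-0.33095583,  0.34600287,  0.22715235]), 'wrist_torque': array([ 0.00115234,  0.05133321, -0.00408074]), 'opening': 0.08520252762396469} 0.1734
scene {'vertical_fov': 51.26242682641016, 'cx': 317.53793575559945, 'cy': 207.0188702844728, 'rvec': array([ 2.17716411,  0.60316203, -0.31194513]), 'tvec': array([-0.41802977, -0.11812772,  1.14946173]), 'shot': 1}
top {'vertical_fov': 43.98729622003918, 'cx': 326.95552484928913, 'cy': 197.59920897557302, 'rvec': array([ 2.18160406, -2.20520448,  0.07582905]), 'tvec': array([-4.23590747e-04,  5.07956617e-01,  1.36251463e+00]), 'shot': 2}
wrist {'vertical_fov': 63.91165134058111, 'cx': 319.9100697962624, 'cy': 200.89400837203013, 'mount': array([[ 9.60553833e-04, -9.49410181e-01, -3.14037236e-01,
         8.00231189e-02],
       [ 9.99999406e-01,  7.50376361e-04,  7.90155680e-04,
        -2.28484369e-04],
       [-5.14535729e-04, -3.14037809e-01,  9.49410338e-01,
         3.13720735e-02],
       [ 0.00000000e+00,  0.00000000e+00,  0.00000000e+00,
         1.00000000e+00]]), 'shot': 3}
```

View pics/top0.png

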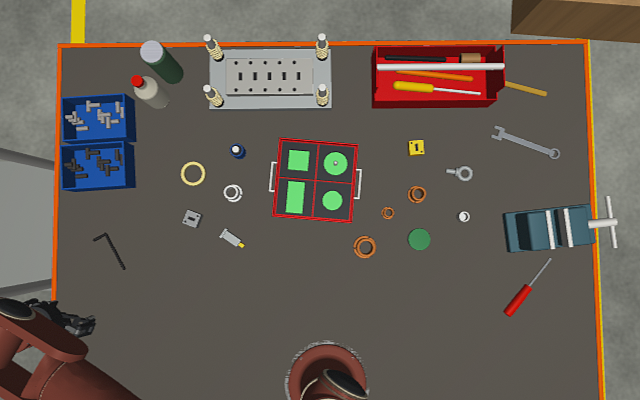

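View pics/scene0.png

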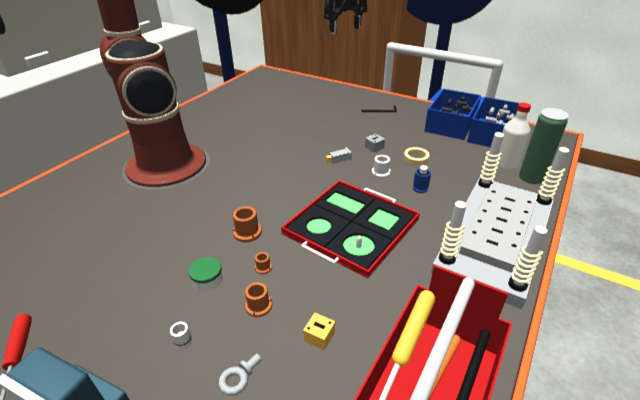

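View pics/wrist0.png

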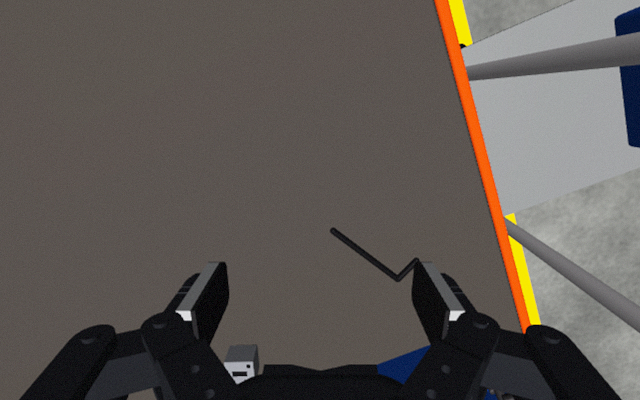

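```bash
cat > h.py <<'E'
import numpy as np, cv2
from scipy.spatial.transform import Rotation as R
from station import ctrl, eyes, spotter
def cam(p, obs=None):
    f=200/np.tan(np.radians(p["vertical_fov"])/2)
    K=np.array([[f,0,p["cx"]],[0,f,p["cy"]],[0,0,1]])
    if "mount" in p:
        T=np.eye(4); T[:3,:3]=R.from_rotvec(obs["tool_rot"]).as_matrix(); T[:3,3]=obs["tool_pos"]
        C=T@p["mount"]; Rc=C[:3,:3].T; t=-Rc@C[:3,3]
    else:
        Rc=R.from_rotvec(p["rvec"]).as_matrix(); t=np.array(p["tvec"])
    return K,Rc,t
def proj(c,X):
    K,Rc,t=c; x=K@(Rc@np.asarray(X,float)+t); return x[:2]/x[2]
def ray(c,uv):
    K,Rc,t=c; d=Rc.T@np.linalg.inv(K)@np.array([uv[0],uv[1],1.]); return -Rc.T@t, d/np.linalg.norm(d)
def onplane(c,uv,z):
    o,d=ray(c,uv); return o+d*(z-o[2])/d[2]
def tri(rays):
    A=0;b=0
    for o,d in rays:
        P=np.eye(3)-np.outer(d,d); A=A+P; b=b+P@o
    return np.linalg.solve(A,b)
E
python3 - <<'E'
from h import *
for n in ("top","scene"):
    p=eyes.get_image(n); c=cam(p)
    for q in ["bush_mid","insert_mid","punch_mid","gas_spring_mid","steel_bush_mid","worn_insert_mid","nest_peg_floor","nest_square_floor","nest_long_floor","nest_round_floor"]:
        for r in spotter.mark_of(q,p)[:5]:
            print(n,q,round(r["confidence"],2),np.round(r["centre"],4),np.round(proj(c,r["centre"])))
E
```

```text
top bush_mid 0.61 [ 0.4731 -0.171   0.0143] [386. 209.]
top bush_mid 0.58 [ 0.373  -0.1102  0.027 ] [366. 246.]
top bush_mid 0.54 [ 0.5179 -0.2561  0.0233] [417. 193.]
top insert_mid 0.61 [ 0.6472 -0.2563  0.0139] [416. 147.]
top insert_mid 0.29 [0.5274 0.2565 0.0194] [232. 192.]
top punch_mid 0.8 [0.3939 0.2582 0.011 ] [232. 240.]
top gas_spring_mid 0.71 [ 0.6477 -0.2566  0.0182] [416. 147.]
top gas_spring_mid 0.59 [0.6398 0.2404 0.0326] [237. 151.]
top steel_bush_mid 0.55 [0.5277 0.2584 0.019 ] [232. 191.]
top steel_bush_mid 0.26 [ 0.6076 -0.0288  0.0092] [335. 162.]
top steel_bush_mid 0.23 [0.5139 0.088  0.006 ] [293. 196.]
top worn_insert_mid 0.8 [0.4557 0.3652 0.0169] [193. 218.]
top worn_insert_mid 0.46 [ 0.6068 -0.0295  0.0066] [335. 163.]
top nest_peg_floor 0.75 [ 0.6112 -0.0292  0.0089] [335. 161.]
top nest_peg_floor 0.66 [ 0.5047 -0.0162  0.0087] [331. 199.]
top nest_square_floor 0.67 [0.6147 0.0734 0.008 ] [298. 160.]
top nest_square_floor 0.62 [0.3979 0.2575 0.0118] [232. 238.]
top nest_round_floor 0.75 [ 0.5021 -0.0171  0.0073] [331. 200.]
top nest_round_floor 0.2 [0.616
[... 183 characters left out ...]
0.0182] [260. 261.]
scene insert_mid 0.96 [ 0.6452 -0.2511  0.015 ] [319. 329.]
scene punch_mid 0.48 [0.3985 0.2607 0.0132] [338. 155.]
scene gas_spring_mid 0.61 [0.6407 0.2422 0.0289] [421. 179.]
scene steel_bush_mid 0.85 [0.5281 0.2591 0.0158] [381. 167.]
scene steel_bush_mid 0.62 [0.398  0.2596 0.0109] [338. 156.]
scene worn_insert_mid 0.62 [0.4521 0.3653 0.0161] [373. 142.]
scene nest_peg_floor 0.97 [ 0.6046 -0.0263  0.015 ] [358. 242.]
scene nest_peg_floor 0.49 [ 0.643  -0.2521  0.0147] [317. 329.]
scene nest_square_floor 0.58 [0.6148 0.0714 0.0099] [382. 220.]
scene nest_long_floor 0.84 [0.5094 0.0859 0.0046] [343. 204.]
scene nest_round_floor 0.69 [ 0.5073 -0.0209  0.0044] [319. 229.]
```

Run:
```python
import cv2
a=cv2.imread("pics/top0.png")[125:275,170:480]
cv2.imwrite("pics/topcrop.png",cv2.resize(a,(775,375),interpolation=cv2.INTER_CUBIC))
a=cv2.imread("pics/scene0.png")[125:350,170:480]
cv2.imwrite("pics/scenecrop.png",cv2.resize(a,(775,562),interpolation=cv2.INTER_CUBIC))
```

```text
(no output)
```

View pics/topcrop.png

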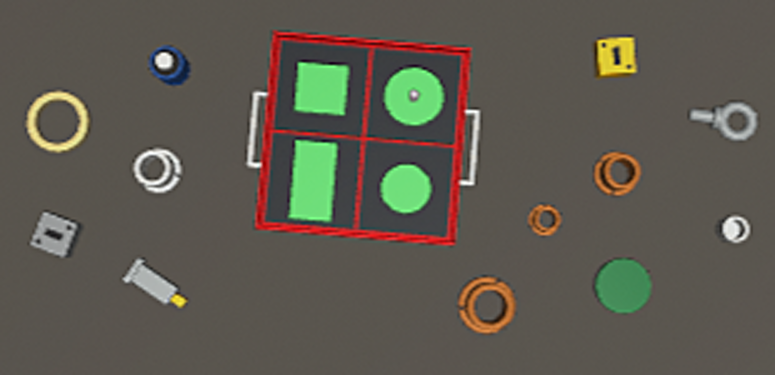

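View pics/scenecrop.png

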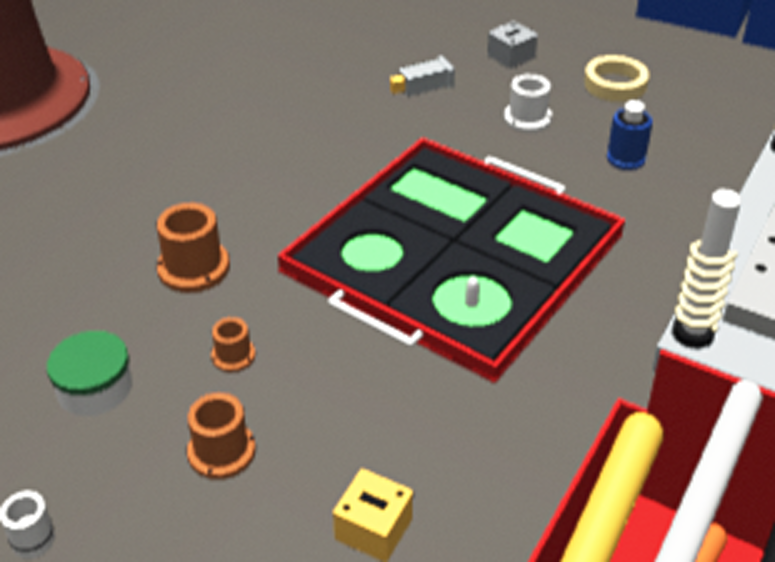

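Run:
```python
from h import *
for n in ("top","scene"):
    p=eyes.get_image(n); c=cam(p); im=p["image"].astype(int)
    m=((im[:,:,1]>180)&(im[:,:,0]<170)&(im[:,:,2]<190)&(im[:,:,1]-im[:,:,0]>60)).astype(np.uint8)
    k,l,s,ce=cv2.connectedComponentsWithStats(m)
    for i in range(1,k):
        if s[i,4]<60: continue
        v,u=np.nonzero(l==i)
        cs,_=cv2.findContours((l==i).astype(np.uint8),cv2.RETR_EXTERNAL,cv2.CHAIN_APPROX_NONE)
        P=np.array([onplane(c,q[0],0.008)[:2] for q in cs[0]],np.float32)
        print(n,"nest px",np.round(ce[i]),s[i,4],"rect",[np.round(x,4) for x in cv2.minAreaRect(P)])
    for q,z in [("punch_mid",0.02),("insert_mid",.032),("worn_insert_mid",.032),("bush_mid",.03),("gas_spring_mid",.04),("steel_bush_mid",.03)]:
        for r in spotter.outline_of(q,p)[:4]:
            cs,_=cv2.findContours(r["region"].astype(np.uint8),cv2.RETR_EXTERNAL,cv2.CHAIN_APPROX_NONE)
            cc=max(cs,key=len)
            P=np.array([onplane(c,a[0],z)[:2] for a in cc],np.float32)
            print(n,q,round(r["confidence"],2),np.round(cc.mean(0)[0]),"rect@z",z,[np.round(x,4) for x in cv2.minAreaRect(P)])
```

```text
top nest px [298. 160.] 376 rect [array([0.6154, 0.0741]), array([0.0553, 0.0543]), np.float64(84.9178)]
top nest px [335. 163.] 395 rect [array([ 0.6057, -0.0297]), array([0.0619, 0.0622]), np.float64(89.3925)]
top nest px [295. 197.] 502 rect [array([0.5118, 0.0841]), array([0.0456, 0.0868]), np.float64(84.7898)]
top nest px [332. 200.] 292 rect [array([ 0.5016, -0.02  ]), array([0.0504, 0.0505]), np.float64(89.3997)]
top punch_mid 0.76 [230. 238.] rect@z 0.02 [array([0.401 , 0.2588]), array([0.0668, 0.0269]), np.float64(62.9881)]
top insert_mid 0.62 [415. 147.] rect@z 0.032 [array([ 0.6435, -0.2512]), array([0.0444, 0.0419]), np.float64(89.442)]
top worn_insert_mid 0.48 [192. 218.] rect@z 0.032 [array([0.4535, 0.3652]), array([0.0475, 0.042 ]), np.float64(68.9056)]
top bush_mid 0.64 [416. 194.] rect@z 0.03 [array([ 0.5158, -0.2502]), array([0.0466, 0.0472]), np.float64(44.0555)]
top bush_mid 0.63 [364. 247.] rect@z 0.03 [array([ 0.3705, -0.1044]), array([0.0576, 0.0601]), np.float64(89.1847)]
top gas_spring_mid 0.55 [237. 151.] rect@z 0.04 [array([0.638 , 0.2393]), array([0.047 , 
[... 837 characters left out ...]
_mid 0.79 [374. 142.] rect@z 0.032 [array([0.4667, 0.3433]), array([0.0588, 0.107 ]), np.float64(24.1671)]
scene bush_mid 0.77 [257. 300.] rect@z 0.03 [array([ 0.5252, -0.2603]), array([0.049, 0.08 ]), np.float64(39.275)]
scene bush_mid 0.69 [245. 225.] rect@z 0.03 [array([ 0.3771, -0.1102]), array([0.0634, 0.1191]), np.float64(37.465)]
scene bush_mid 0.62 [262. 263.] rect@z 0.03 [array([ 0.4785, -0.1857]), array([0.0327, 0.0602]), np.float64(38.2118)]
scene gas_spring_mid 0.54 [421. 180.] rect@z 0.04 [array([0.6472, 0.2282]), array([0.041 , 0.1241]), np.float64(18.3449)]
scene steel_bush_mid 0.77 [381. 167.] rect@z 0.03 [array([0.5326, 0.241 ]), array([0.0428, 0.1058]), np.float64(23.7445)]
```

```bash
cat > go.py <<'E'
import sys
from h import *
def delta(x,y,z,hd):
    o=ctrl.get_obs(); Rt=R.from_rotvec(o["tool_rot"]).as_matrix()
    h=np.radians(hd); xa=np.array([np.cos(h),np.sin(h),0]); za=np.array([0,0,-1.]); Rd=np.c_[xa,np.cross(za,xa),za]
    s=Rt.T@(np.array([x,y,z])-o["tool_pos"])*1000
    r=R.from_matrix(Rt.T@Rd).as_rotvec()
    s2=Rd.T@(np.array([x,y,z])-o["tool_pos"])*1000
    print("t",round(o["t"],2),"pos",np.round(o["tool_pos"],4),"head",round(np.degrees(np.arctan2(Rt[1,0],Rt[0,0])),1),"F",np.round(o["contact_force"],1),"open",round(o["opening"],4),"q",np.round(o["q"],2))
    print("shift now(mm)",np.round(s,1),"| shift after turn",np.round(s2,1),"| turn",np.round(r,3), "rows", np.ceil(np.abs(s).max()/41), np.ceil(np.abs(r).max()/.124))
if __name__=="__main__": delta(*map(float,sys.argv[1:5]))
E
python3 go.py .397 .259 .36 241
```

```text
t 1.95 pos [0.2404 0.5769 0.4047] head 157.4 F [-0.9 -0.3 -0.8] open 0.0856 q [ 1.06  0.05  1.61 -0.    1.48 -0.12]
shift now(mm) [-266.8 -233.2   44.7] | shift after turn [ 202.1 -291.1   44.7] | turn [-0.     0.    -1.459] rows 7.0 12.0
```

```bash
python3 -m crank '[[0,0,0,-30,-26,5,-1],[0,0,0,-30,-26,5,-1],[0,0,0,-30,-26,5,-1],[0,0,0,-30,-26,5,-1],[0,0,0,-30,-26,5,-1],[0,0,0,-30,-26,5,-1],[0,0,0,-30,-26,5,-1],[0,0,0,-30,-26,5,-1]]' 40
python3 -m crank '[[0,0,-0.122,0,0,0,-1],[0,0,-0.122,0,0,0,-1],[0,0,-0.122,0,0,0,-1],[0,0,-0.122,0,0,0,-1],[0,0,-0.122,0,0,0,-1],[0,0,-0.122,0,0,0,-1],[0,0,-0.122,0,0,0,-1],[0,0,-0.122,0,0,0,-1]]'; python3 go.py .397 .259 .36 241
```

```text
t: 2.62
tool_pos: [0.3843, 0.2882, 0.3641]
tool_rot: [0.593, 3.083, 0.011]
contact_force: [1.3, 0.0, -0.2]
opening: 0.0854
t: 3.28
tool_pos: [0.3882, 0.2786, 0.3634]
tool_rot: [-0.947, 2.989, 0.003]
contact_force: [-0.5, -1.0, -0.4]
opening: 0.0853
t 3.28 pos [0.3882 0.2786 0.3634] head -144.8 F [-0.5 -1.  -0.4] open 0.0853 q [ 0.47 -0.28  1.99  0.    1.43 -1.72]
shift now(mm) [  4.1 -21.1   3.4] | shift after turn [ 12.9 -17.2   3.4] | turn [-0.002  0.006 -0.451] rows 1.0 4.0
```

```bash
python3 -m crank '[[0,0,-0.115,1,-5,1,-1],[0,0,-0.115,2,-5,1,-1],[0,0,-0.115,4,-5,1,-1],[0,0,-0.11,4,-5,0,-1],[0,0,0,0,0,0,-1]]'
python3 - <<'E'
from h import *
o=ctrl.get_obs(); p=eyes.get_image("wrist"); c=cam(p,o)
cv2.imwrite("pics/w1.png",p["image"][:,:,::-1])
for q,z in [("punch_mid",.024)]:
    for r in spotter.mark_of(q,p)[:2]: print(q,round(r["confidence"],2),np.round(r["centre"],4),np.round(proj(c,r["centre"])))
    for r in spotter.outline_of(q,p)[:2]:
        cs,_=cv2.findContours(r["region"].astype(np.uint8),cv2.RETR_EXTERNAL,cv2.CHAIN_APPROX_NONE)
        cc=max(cs,key=len); P=np.array([onplane(c,a[0],z)[:2] for a in cc],np.float32)
        print(q,round(r["confidence"],2),[np.round(x,4) for x in cv2.minAreaRect(P)])
E
python3 go.py .397 .259 .36 241
```

```text
t: 3.7
tool_pos: [0.3953, 0.2559, 0.3609]
tool_rot: [-1.633, 2.675, 0.0]
contact_force: [0.1, 0.4, -0.1]
opening: 0.0854
punch_mid 0.6 [0.395  0.2589 0.013 ] [323. 179.]
punch_mid 0.8 [array([0.4   , 0.2526]), array([0.0726, 0.0286]), np.float64(60.7542)]
t 3.85 pos [0.3951 0.2566 0.361 ] head -117.4 F [ 0.4  0.4 -0.6] open 0.0858 q [ 0.42 -0.3   2.01  0.    1.43 -2.25]
shift now(mm) [-3.  -0.6  1. ] | shift after turn [-3.  -0.5  1. ] | turn [-0.003  0.007  0.027] rows 1.0 1.0
```

View pics/w1.png

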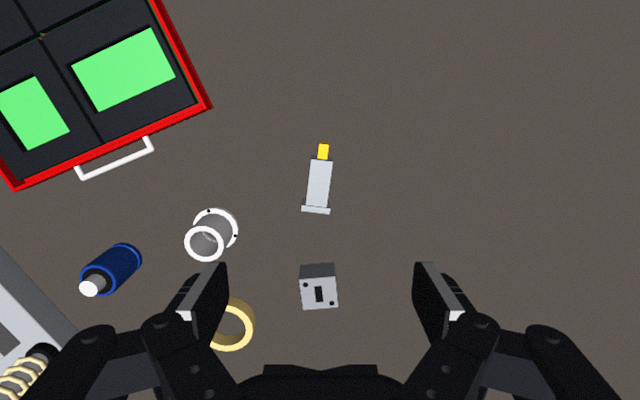

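Run:
```python
import cv2
a=cv2.imread("pics/w1.png")[135:225,280:360]
cv2.imwrite("pics/w1c.png",cv2.resize(a,None,fx=6,fy=6,interpolation=cv2.INTER_CUBIC))
```

```text
(no output)
```

View pics/w1c.png

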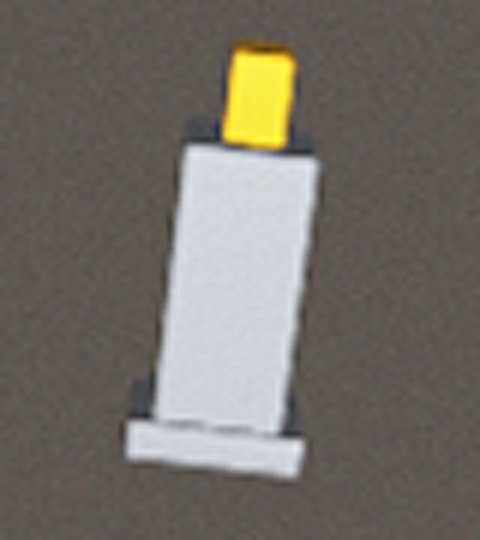

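Run:
```python
from h import *
o=ctrl.get_obs(); p=eyes.get_image("wrist"); c=cam(p,o)
f=lambda u,v:onplane(c,(280+u/6,135+v/6),.024)
ht=(f(128,462)+f(299,477))/2; nt=(f(235,52)+f(295,56))/2; hb=(f(155,422)+f(283,435))/2; sb=(f(185,147)+f(318,157))/2
for a,b in((ht,nt),(hb,sb)):
    d=b-a; print((a+b)/2,np.hypot(*d[:2]),np.degrees(np.arctan2(d[1],d[0])))
pt=eyes.get_image("top"); ct=cam(pt); ps=eyes.get_image("scene"); cs=cam(ps)
q=spotter.mark_of
X=[]
for pp,cc in((p,c),(pt,ct),(ps,cs)):
    r=q("punch_mid",pp); X.append(ray(cc,proj(cc,r[0]["centre"]))); print(r[0]["confidence"],r[0]["centre"])
print("tri",tri(X))
```

```text
[0.39731544 0.25671464 0.024     ] 0.07073192876403764 -124.21118705096933
[0.3997262  0.26012964 0.024     ] 0.04746900579050285 -123.87501311033571
0.63 [0.3946, 0.2584, 0.0147]
0.53 [0.3976, 0.2566, 0.0102]
0.61 [0.3987, 0.2594, 0.0113]
tri [0.39708374 0.25849715 0.0107636 ]
```

```bash
python3 -m crank '[[0,0.003,0.117,0,0,0,-1],[0,0,0,0,0,0,-1]]'; python3 go.py .3973 .257 .183 -124.1
```

```text
t: 4.32
tool_pos: [0.3949, 0.2569, 0.3609]
tool_rot: [-1.467, 2.772, -0.001]
contact_force: [-0.7, -0.6, -0.0]
opening: 0.0854
t 4.32 pos [0.3949 0.2569 0.3609] head -124.2 F [-0.7 -0.6 -0. ] open 0.0854 q [ 0.42 -0.3   2.01 -0.    1.43 -2.13]
shift now(mm) [ -0.6  -1.4 177.9] | shift after turn [ -1.4  -1.9 177.9] | turn [-0.003  0.004 -0.002] rows 5.0 1.0
```

```bash
python3 -m crank '[[0,0,0,-0.5,-1,38,-1],[0,0,0,-0.5,-1,38,-1],[0,0,0,0,0,38,-1],[0,0,0,0,0,30,-1],[0,0,0,0,0,20,-1],[0,0,0,0,0,8,-1]]';python3 go.py .3973 .257 .183 -124.1
```

```text
t: 4.82
tool_pos: [0.4017, 0.2593, 0.1898]
tool_rot: [-1.48, 2.746, -0.002]
contact_force: [-0.5, -0.3, -0.4]
opening: 0.0852
t 4.82 pos [0.4017 0.2593 0.1898] head -123.3 F [-0.5 -0.3 -0.4] open 0.0852 q [ 0.42 -0.06  2.11  0.    1.07 -2.14]
shift now(mm) [4.4 2.5 6.7] | shift after turn [4.3 2.3 6.8] | turn [-0.012  0.019  0.013] rows 1.0 1.0
```

```bash
python3 -m crank '[[-0.01,0.018,0.013,4,2.3,5,-1],[0,0,0,0,0,0,-1]]';python3 go.py .3973 .257 .183 -124.1
```

```text
t: 4.98
tool_pos: [0.3964, 0.2568, 0.1822]
tool_rot: [1.472, -2.769, 0.001]
contact_force: [-0.8, 0.0, -0.3]
opening: 0.0851
t 4.98 pos [0.3964 0.2568 0.1822] head -124.0 F [-0.8  0.  -0.3] open 0.0851 q [ 0.42 -0.05  2.12 -0.    1.08 -2.13]
shift now(mm) [-0.7 -0.6 -0.8] | shift after turn [-0.7 -0.6 -0.8] | turn [ 0.002 -0.005  0.002] rows 1.0 1.0
```

```bash
python3 -m crank '[[0,0,0,0,0,-0.5,1],[0,0,0,0,0,0,1],[0,0,0,0,0,0,1],[0,0,0,0,0,0,1],[0,0,0,0,0,0,1],[0,0,0,0,0,0,1],[0,0,0,0,0,0,1],[0,0,0,0,0,0,1]]' 50;python3 go.py .3973 .257 .183 -124.1
python3 - <<'E'
from h import *
p=eyes.get_image("wrist"); cv2.imwrite("pics/w2.png",p["image"][:,:,::-1])
E
```

```text
t: 5.65
tool_pos: [0.3995, 0.2583, 0.1902]
tool_rot: [-1.474, 2.766, -0.002]
contact_force: [-0.8, -0.7, -2.2]
opening: 0.0203
t 5.65 pos [0.3995 0.2583 0.1902] head -123.9 F [-0.8 -0.7 -2.2] open 0.0203 q [ 0.42 -0.06  2.12 -0.    1.08 -2.13]
shift now(mm) [2.3 1.1 7.2] | shift after turn [2.3 1.1 7.2] | turn [-0.005  0.006  0.004] rows 1.0 1.0
```

View pics/w2.png

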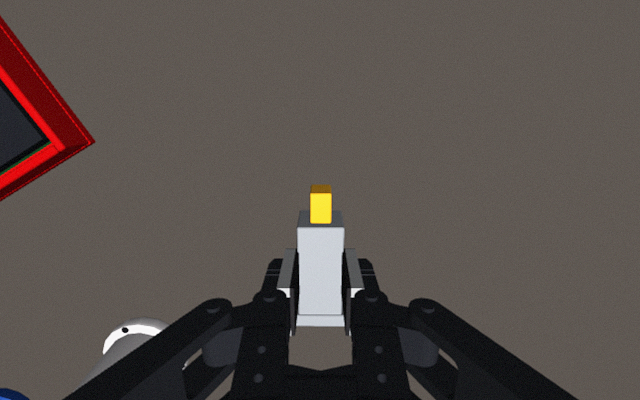

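```bash
python3 -m crank '[[0,0,0,0,0,-15,1],[0,0,0,0,0,-30,1],[0,0,0,0,0,-35,1],[0,0,0,0,0,-20,1],[0,0,0,0,0,0,1]]';python3 go.py .5117 .086 .30 175
python3 - <<'E'
from h import *
p=eyes.get_image("wrist"); cv2.imwrite("pics/w3.png",p["image"][:,:,::-1])
p=eyes.get_image("scene"); cv2.imwrite("pics/s3.png",cv2.resize(p["image"][60:220,240:440,::-1],None,fx=4,fy=3.75,interpolation=cv2.INTER_CUBIC))
E
```

```text
t: 6.12
tool_pos: [0.3963, 0.2569, 0.2882]
tool_rot: [1.475, -2.768, 0.001]
contact_force: [1.2, 0.0, -2.6]
opening: 0.0201
t 6.12 pos [0.3963 0.2569 0.2882] head -123.9 F [ 1.2  0.  -2.6] open 0.0201 q [ 0.42 -0.22  2.07 -0.    1.3  -2.13]
shift now(mm) [  77.6 -191.   -11.8] | shift after turn [-129.8 -160.2  -11.8] | turn [-1.000e-03 -6.000e-03  1.067e+00] rows 5.0 9.0
```

View pics/w3.png

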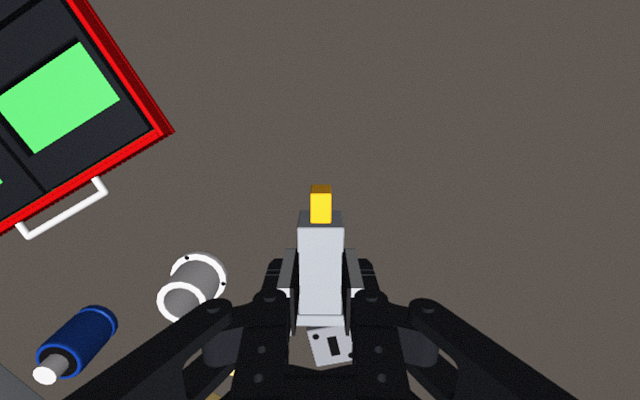

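View pics/s3.png

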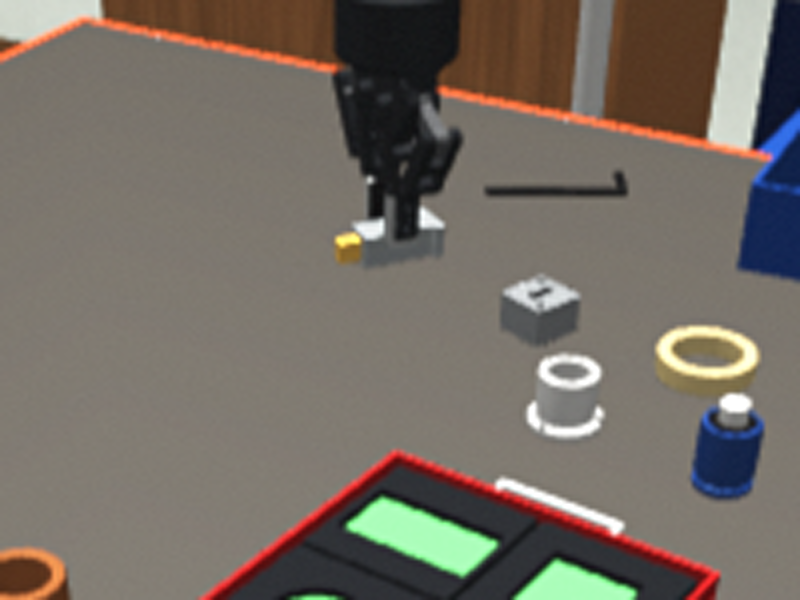

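```bash
python3 -m crank '[[0,0,0.12,10,-27,-3,1],[0,0,0.12,13,-25,-3,1],[0,0,0.12,10,-25,-3,1],[0,0,0.12,10,-25,0,1],[0,0,0.12,5,-27,0,1],[0,0,0.12,2,-27,0,1],[0,0,0.12,0,-20,0,1],[0,0,0.12,0,-15,0,1]]';python3 go.py .5117 .086 .28 174.8
python3 - <<'E'
from h import *
o=ctrl.get_obs(); p=eyes.get_image("wrist"); c=cam(p,o); z=o["tool_pos"][2]
Rt=R.from_rotvec(o["tool_rot"]).as_matrix()
for d in (.160,.165,.170):
    X=onplane(c,(321,193),z-d); print(d,np.round(Rt.T@(X-o["tool_pos"])*1000,1))
E
```

```text
t: 6.88
tool_pos: [0.4551, 0.0625, 0.272]
tool_rot: [-0.02, -3.1, 0.014]
contact_force: [0.6, 0.4, -2.9]
opening: 0.0199
t 6.88 pos [0.4551 0.0625 0.272 ] head 179.2 F [ 0.6  0.4 -2.9] open 0.0199 q [-0.02 -0.22  2.1  -0.01  1.3  -1.58]
shift now(mm) [-55.9  24.1 -10.5] | shift after turn [-54.2  28.5  -8. ] | turn [-0.011 -0.041  0.078] rows 2.0 1.0
0.16 [4.050e+01 1.000e-01 1.618e+02]
0.165 [3.900e+01 1.000e-01 1.668e+02]
0.17 [ 37.5   0.2 171.7]
```

```bash
python3 -m crank '[[-0.011,-0.04,0.078,-28,13,-4,1],[0,0,0,-28,13,-4,1],[0,0,0,0,0,0,1]]';python3 go.py .515 .086 .25 174.8
python3 - <<'E'
from h import *
o=ctrl.get_obs(); p=eyes.get_image("wrist"); c=cam(p,o)
cv2.imwrite("pics/w4.png",p["image"][:,:,::-1])
for r in spotter.mark_of("nest_long_floor",p)[:3]: print(round(r["confidence"],2),np.round(r["centre"],4),np.round(proj(c,r["centre"])))
E
```

```text
t: 7.18
tool_pos: [0.5105, 0.0819, 0.2676]
tool_rot: [-0.164, -3.121, 0.004]
contact_force: [-0.2, -0.3, -2.7]
opening: 0.0204
t 7.18 pos [0.5105 0.0819 0.2676] head 174.0 F [-0.2 -0.3 -2.7] open 0.0204 q [ 0.02 -0.07  1.98 -0.    1.25 -1.45]
shift now(mm) [-4.3  4.6 17.5] | shift after turn [-4.1  4.5 17.6] | turn [-0.003 -0.016 -0.014] rows 1.0 1.0
0.61 [0.5148 0.0846 0.0062] [325. 216.]
```

View pics/w4.png

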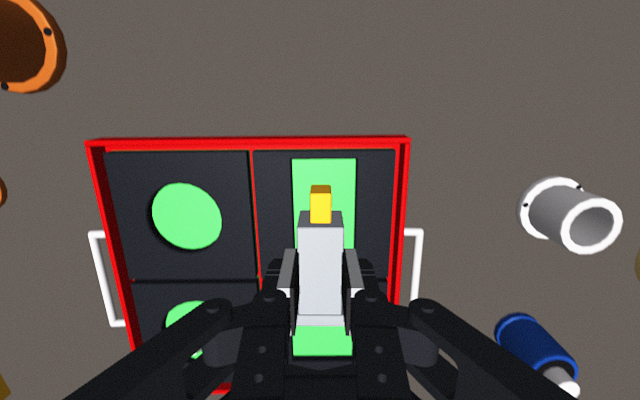

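```bash
python3 - <<'E'
from h import *
o=ctrl.get_obs(); p=eyes.get_image("wrist"); c=cam(p,o); im=p["image"].astype(int)
a=[onplane(c,q,.008) for q in((293,158),(355,158),(352,355),(293,355))]
print(np.round(a,4),np.round(np.mean(a,0),4)); 
d=(a[0]+a[1]-a[2]-a[3])/2; print(np.hypot(*d[:2]),np.degrees(np.arctan2(d[1],d[0])))
E
python3 -m crank '[[-0.003,-0.016,-0.014,-4,4,18,1],[0,0,0,0,0,20,1],[0,0,0,0,0,15,1],[0,0,0,0,0,0,1]]';python3 go.py .515 .085 .20 174.8
```

```text
[[0.463  0.0654 0.008 ]
 [0.4675 0.1096 0.008 ]
 [0.6401 0.0947 0.008 ]
 [0.635  0.0433 0.008 ]] [0.5514 0.0782 0.008 ]
0.17328732009507447 173.87683705818
t: 7.67
tool_pos: [0.5074, 0.0855, 0.21]
tool_rot: [-0.135, -3.132, 0.003]
contact_force: [-1.7, -0.0, -3.4]
opening: 0.0202
t 7.67 pos [0.5074 0.0855 0.21  ] head 175.1 F [-1.7 -0.  -3.4] open 0.0202 q [ 0.02  0.    2.01 -0.    1.13 -1.46]
shift now(mm) [-7.7  0.2 10. ] | shift after turn [-7.6  0.2 10. ] | turn [-0.002 -0.007  0.005] rows 1.0 1.0
```

```bash
python3 -m crank '[[0,-0.007,0.005,-7.5,0.5,1,1],[0,0,0,0,0,2,1],[0,0,0,0,0,0,1]]';python3 go.py .5145 .0845 .20 174.8
```

```text
t: 7.92
tool_pos: [0.5135, 0.0854, 0.2063]
tool_rot: [-0.142, -3.136, 0.004]
contact_force: [0.1, 0.5, -2.1]
opening: 0.0201
t 7.92 pos [0.5135 0.0854 0.2063] head 174.8 F [ 0.1  0.5 -2.1] open 0.0201 q [ 0.02  0.02  2.   -0.    1.12 -1.46]
shift now(mm) [-1.1 -0.8  6.3] | shift after turn [-1.1 -0.8  6.3] | turn [-0.002 -0.002  0.   ] rows 1.0 1.0
```

```bash
python3 -m crank '[[0,0,0,-1,-0.8,3,1],[0,0,0,0,0,2.5,1],[0,0,0,0,0,2,1],[0,0,0,0,0,2,1]]'; python3 -m crank '[[0,0,0,0,0,1.5,1],[0,0,0,0,0,1.5,1]]'; python3 -m crank '[[0,0,0,0,0,1.5,1]]'
```

```text
t: 8.25
tool_pos: [0.516, 0.0843, 0.1996]
tool_rot: [0.142, 3.134, -0.003]
contact_force: [-0.4, -0.5, -2.3]
opening: 0.0203
t: 8.42
tool_pos: [0.5164, 0.0843, 0.1975]
tool_rot: [0.142, 3.134, -0.003]
contact_force: [-6.8, 0.3, 14.0]
opening: 0.0203
t: 8.5
tool_pos: [0.5167, 0.0844, 0.1975]
tool_rot: [0.141, 3.136, -0.004]
contact_force: [-8.6, -0.2, 12.7]
opening: 0.0203
```

```bash
python3 -m crank '[[0,0,0,0,0,-0.5,0.1],[0,0,0,0,0,0,-0.1],[0,0,0,0,0,0,-0.1],[0,0,0,0,0,0,-0.1]]'
python3 - <<'E'
from h import *
p=eyes.get_image("wrist"); cv2.imwrite("pics/w5.png",p["image"][:,:,::-1])
E
```

```text
t: 8.83
tool_pos: [0.5181, 0.0845, 0.2002]
tool_rot: [0.141, 3.131, -0.003]
contact_force: [-0.1, -0.6, -0.3]
opening: 0.0469
```

View pics/w5.png

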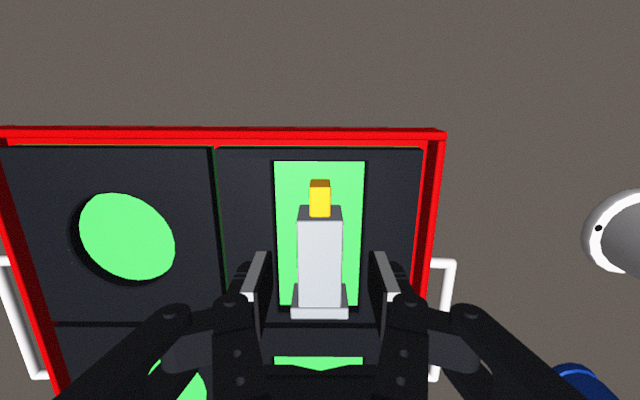

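```bash
python3 -m crank '[[0,0,0,0,0,-20,-0.1],[0,0,0,0,0,-38,-0.2],[0,0,0,0,0,-38,-0.5],[0,0,0,0,0,-38,-1],[0,0,0,0,0,-30,-1],[0,0,0,0,0,0,-1]]'
python3 - <<'E'
from h import *
p=eyes.get_image("top"); c=cam(p)
cv2.imwrite("pics/t5.png",cv2.resize(p["image"][130:230,220:360,::-1],None,fx=5,fy=5,interpolation=cv2.INTER_CUBIC))
for r in spotter.mark_of("punch_mid",p)[:3]: print(round(r["confidence"],2),np.round(r["centre"],4),np.round(proj(c,r["centre"])))
E
python3 go.py .64 .2405 .36 175
```

```text
t: 9.38
tool_pos: [0.5157, 0.0847, 0.3667]
tool_rot: [-0.142, -3.135, 0.004]
contact_force: [0.8, -0.2, 0.3]
opening: 0.0855
0.37 [0.5132 0.0848 0.0215] [294. 196.]
0.32 [0.5188 0.0859 0.004 ] [294. 194.]
t 9.48 pos [0.5145 0.0846 0.361 ] head 174.8 F [-0.6 -1.3 -1.3] open 0.0855 q [ 0.02 -0.16  1.89 -0.    1.42 -1.46]
shift now(mm) [-110.9  166.5   -0.8] | shift after turn [-111.4  166.2    1. ] | turn [-0.004 -0.011 -0.003] rows 5.0 1.0
```

View pics/t5.png

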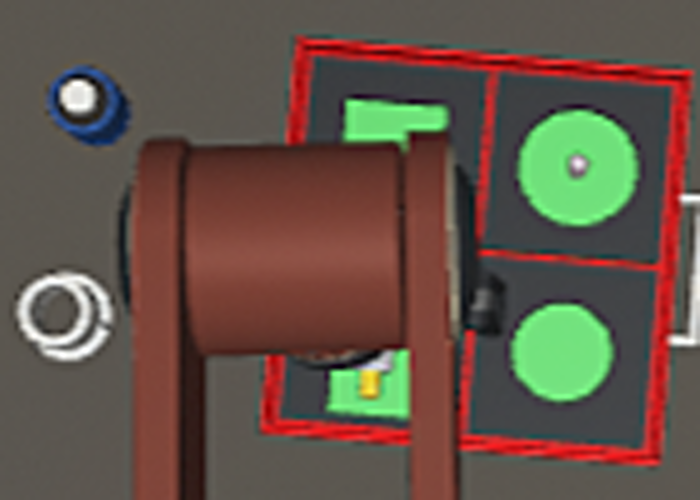

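```bash
python3 -m crank '[[0,0,0,-15,22,0,-1],[0,0,0,-22,33,0,-1],[0,0,0,-22,33,0,-1],[0,0,0,-22,33,0,-1],[0,0,0,-15,23,0,-1],[0,-0.01,0,-9,14,0,-1],[0,0,0,0,0,0,-1]]'
python3 - <<'E'
from h import *
o=ctrl.get_obs();p=eyes.get_image("wrist");c=cam(p,o);cv2.imwrite("pics/w6.png",p["image"][:,:,::-1])
X=[]
for pp,cc in((p,c),(eyes.get_image("top"),None)):
    cc=cc or cam(pp)
    for r in spotter.mark_of("gas_spring_mid",pp)[:2]: print(round(r["confidence"],2),np.round(r["centre"],4),np.round(proj(cc,r["centre"])))
pt=pp; cv2.imwrite("pics/t6.png",cv2.resize(pt["image"][130:230,220:360,::-1],None,fx=5,fy=5,interpolation=cv2.INTER_CUBIC))
for r in spotter.mark_of("punch_mid",pp)[:2]: print("punch",round(r["confidence"],2),np.round(r["centre"],4),np.round(proj(cc,r["centre"])))
E
python3 go.py .64 .2405 .36 175
```

```text
t: 10.07
tool_pos: [0.6344, 0.2372, 0.3393]
tool_rot: [-0.147, -3.114, 0.016]
contact_force: [-0.3, 0.1, 0.0]
opening: 0.0852
0.83 [0.6362 0.2361 0.032 ] [323. 199.]
0.53 [ 0.6078 -0.0295  0.0094] [ 50. 188.]
0.61 [0.6388 0.2399 0.0343] [237. 151.]
punch 0.64 [0.5155 0.0854 0.0174] [294. 195.]
t 10.32 pos [0.6332 0.2341 0.342 ] head 174.4 F [-0.3  0.4  0. ] open 0.0853 q [ 0.24  0.22  1.54 -0.    1.41 -1.23]
shift now(mm) [ -5.8   6.8 -18.2] | shift after turn [ -6.2   7.  -18. ] | turn [-0.011 -0.021 -0.01 ] rows 1.0 1.0
```

View pics/w6.png

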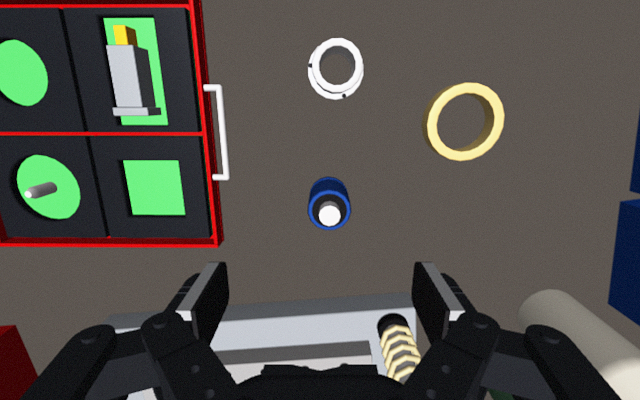

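View pics/t6.png

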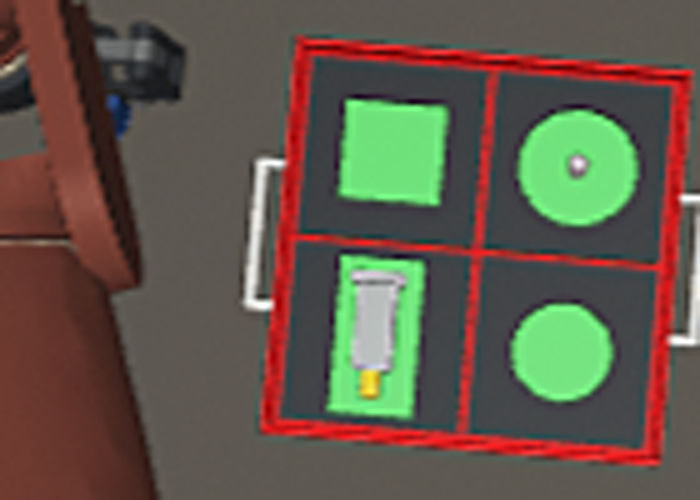

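Run:
```python
from h import *
o=ctrl.get_obs();p=eyes.get_image("wrist");c=cam(p,o);pt=eyes.get_image("top");ct=cam(pt)
print("rod top",onplane(c,(329,214),.064),onplane(c,(329,214),.05))
print("top rod",onplane(ct,(220+78/5,130+97/5),.064))
print("tri",tri([ray(c,(329,214)),ray(ct,(220+78/5,130+97/5))]))
print("plate edge",onplane(c,(230,305),.0),onplane(c,(230,318),.02),onplane(ct,(212,107),.02))
for q in("wrist",):
  r=spotter.outline_of("gas_spring_mid",p)[0]["region"]; v,u=np.nonzero(r); print(u.min(),u.max(),v.min(),v.max(),u.mean(),v.mean())
```

```text
rod top [0.64041011 0.23749752 0.064     ] [0.64535073 0.23728618 0.05      ]
top rod [0.63784473 0.23956845 0.064     ]
tri [0.63601747 0.23755981 0.07606253]
plate edge [0.7617485  0.11486322 0.        ] [0.76447313 0.12003983 0.02      ] [0.76539425 0.31345604 0.02      ]
311 354 176 228 332.06419479800775 202.92861095738795
```

```bash
python3 -m crank '[[-0.011,-0.02,-0.01,-5,5,0,-1],[0,0,0,0,0,20,-1],[0,0,0,0,0,38,-1],[0,0,0,0,0,35,-1],[0,0,0,0,0,25,-1],[0,0,0,0,0,0,-1]]'; python3 go.py .639 .2385 .186 175
```

```text
t: 10.97
tool_pos: [0.6434, 0.2383, 0.2304]
tool_rot: [0.138, 3.115, 0.013]
contact_force: [-1.0, -0.3, -1.9]
opening: 0.0856
t 10.97 pos [0.6434 0.2383 0.2304] head 174.9 F [-1.  -0.3 -1.9] open 0.0856 q [ 0.25  0.34  1.59  0.    1.19 -1.24]
shift now(mm) [ 5.4 -0.6 44.3] | shift after turn [ 4.4 -0.2 44.4] | turn [ 0.01   0.023 -0.001] rows 2.0 1.0
```

```bash
python3 -m crank '[[0.01,0.022,0,4,0,10,-1],[0,0,0,0,0,17,-1],[0,0,0,0,0,12,-1],[0,0,0,0,0,0,-1]]'; python3 go.py .639 .2385 .186 175
```

```text
t: 11.3
tool_pos: [0.641, 0.2389, 0.1939]
tool_rot: [0.139, 3.135, 0.001]
contact_force: [0.4, -0.5, 0.1]
opening: 0.0854
t 11.3 pos [0.641  0.2389 0.1939] head 174.9 F [ 0.4 -0.5  0.1] open 0.0854 q [ 0.25  0.38  1.6  -0.    1.15 -1.23]
shift now(mm) [ 2.  -0.6  7.9] | shift after turn [ 1.9 -0.6  7.9] | turn [ 0.001  0.004 -0.001] rows 1.0 1.0
```

```bash
python3 -m crank '[[0,0.004,0,2,-0.5,7.5,-1],[0,0,0,0,0,0,0],[0,0,0,0,0,0,0.2],[0,0,0,0,0,0,0.4],[0,0,0,0,0,0,1],[0,0,0,0,0,0,1],[0,0,0,0,0,0,1]]' 50; python3 go.py .639 .2385 .186 175;  python3 - <<'E'
from h import *
p=eyes.get_image("wrist"); cv2.imwrite("pics/w7.png",p["image"][:,:,::-1])
E
```

```text
t: 11.88
tool_pos: [0.641, 0.2395, 0.1923]
tool_rot: [0.138, 3.131, 0.006]
contact_force: [-0.0, -0.2, -2.7]
opening: 0.0367
t 11.88 pos [0.641  0.2395 0.1923] head 175.0 F [-0.  -0.2 -2.7] open 0.0367 q [ 0.25  0.39  1.6   0.    1.14 -1.23]
shift now(mm) [ 1.9 -1.2  6.3] | shift after turn [ 1.9 -1.2  6.3] | turn [ 0.004  0.008 -0.001] rows 1.0 1.0
```

View pics/w7.png

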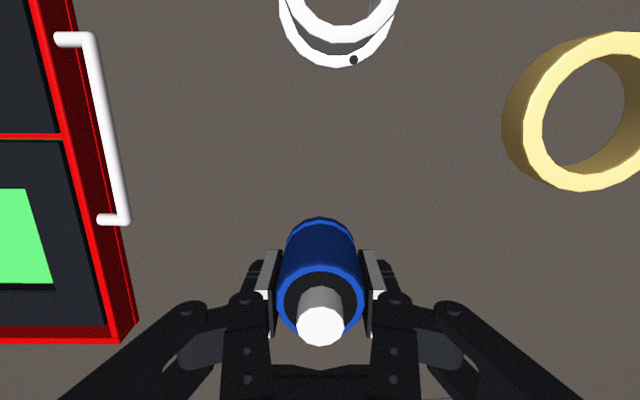

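```bash
python3 -m crank '[[0,0,0,0,0,-15,1],[0,0,0,0,0,-35,1],[0,0,0,0,0,-35,1],[0,0,0,0,0,-20,1],[0,0,0,0,0,0,1]]'; python3 go.py .5016 -.019 .29 175
```

```text
t: 12.35
tool_pos: [0.6381, 0.2384, 0.2984]
tool_rot: [-0.138, -3.135, 0.0]
contact_force: [1.5, 0.1, -1.5]
opening: 0.0371
t 12.35 pos [0.6381 0.2384 0.2984] head 174.9 F [ 1.5  0.1 -1.5] open 0.0371 q [ 0.25  0.26  1.56  0.    1.32 -1.23]
shift now(mm) [ 113.3 -268.5    8.9] | shift after turn [ 113.6 -268.3    8.4] | turn [-0.    -0.003 -0.001] rows 7.0 1.0
```

```bash
python3 -m crank '[[0,0,0,8,-20,0,1],[0,0,0,15,-36,0,1],[0,0,0,15,-36,0,1],[0,0,0,15,-36,0,1],[0,0,0,15,-36,0,1],[0,0,0,15,-36,0,1],[0,0,0,12,-28,0,1],[0,0,0,5,-13,0,1]]'; python3 go.py .5016 -.019 .29 175
```

```text
t: 13.02
tool_pos: [0.5114, 0.0021, 0.2957]
tool_rot: [-0.125, -3.137, -0.003]
contact_force: [-0.1, -0.0, -2.8]
opening: 0.0366
t 13.02 pos [0.5114 0.0021 0.2957] head 175.4 F [-0.1 -0.  -2.8] open 0.0366 q [-0.14 -0.13  1.98  0.    1.3  -1.63]
shift now(mm) [  8.1 -21.8   5.7] | shift after turn [  8.  -21.8   5.7] | turn [ 0.002 -0.002  0.007] rows 1.0 1.0
```

```bash
python3 -m crank '[[0,0,0.007,6,-15,2,1],[0,0,0,2,-6,10,1],[0,0,0,0,0,20,1],[0,0,0,0,0,5,1],[0,0,0,0,0,0,1]]'; python3 go.py .5016 -.019 .22 175
python3 - <<'E'
from h import *
o=ctrl.get_obs();p=eyes.get_image("wrist");c=cam(p,o);cv2.imwrite("pics/w8.png",p["image"][:,:,::-1])
for q in("nest_round_floor","gas_spring_mid"):
  for r in spotter.mark_of(q,p)[:3]: print(q,round(r["confidence"],2),np.round(r["centre"],4),np.round(proj(c,r["centre"])))
# rod top in tool frame
Rt=R.from_rotvec(o["tool_rot"]).as_matrix()
for d in(.12,.126,.132): print(d,np.round(Rt.T@(onplane(c,(320,327),o["tool_pos"][2]-d)-o["tool_pos"])*1000,1))
E
```

```text
t: 13.43
tool_pos: [0.4975, -0.0221, 0.2536]
tool_rot: [-0.146, -3.133, -0.003]
contact_force: [0.0, -0.2, -3.3]
opening: 0.0366
t 13.43 pos [ 0.4975 -0.0221  0.2536] head 174.7 F [ 0.  -0.2 -3.3] open 0.0366 q [-0.19 -0.11  2.03  0.    1.22 -1.67]
shift now(mm) [-4.   3.4 33.5] | shift after turn [-3.9  3.5 33.6] | turn [ 0.002 -0.005 -0.006] rows 1.0 1.0
nest_round_floor 0.79 [ 0.5022 -0.0222  0.0051] [320. 220.]
0.12 [  6.3  -0.3 120. ]
0.126 [  1.3  -0.2 126. ]
0.132 [ -3.7  -0.2 132. ]
```

View pics/w8.png

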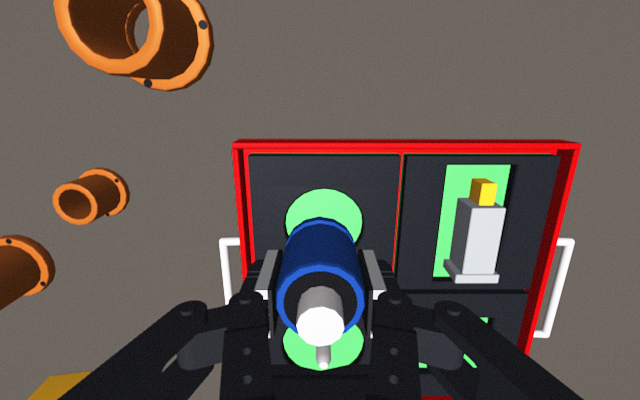

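```bash
python3 - <<'E'
from h import *
o=ctrl.get_obs();p=eyes.get_image("wrist");c=cam(p,o);im=p["image"].astype(int)
m=((im[:,:,1]>180)&(im[:,:,1]-im[:,:,0]>60)).astype(np.uint8); m[:185]=0;m[250:]=0;m[:,:270]=0;m[:,370:]=0
cs,_=cv2.findContours(m,cv2.RETR_EXTERNAL,cv2.CHAIN_APPROX_NONE); cc=max(cs,key=len)[:,0]
# outer arc: points on the upper boundary
arc=np.array([[u,np.nonzero(m[:,u])[0].min()] for u in range(285,364) if m[:,u].any()])
P=np.array([onplane(c,a,.008)[:2] for a in arc])
A=np.c_[2*P,np.ones(len(P))]; s=np.linalg.lstsq(A,(P**2).sum(1),rcond=None)[0]
print(s[:2],np.sqrt(s[2]+s[0]**2+s[1]**2))
E
python3 -m crank '[[0,-0.005,-0.006,-3,2,15,1],[0,0,0,0,0,12,1],[0,0,0,0,0,5,1],[0,0,0,0,0,0,1]]'; python3 go.py .502 -.02 .22 175
```

```text
[ 0.50683338 -0.02020757] 0.028127104046767274
t: 13.97
tool_pos: [0.5044, -0.0192, 0.2267]
tool_rot: [0.131, 3.128, 0.0]
contact_force: [-0.3, -1.1, -3.6]
opening: 0.0368
t 13.97 pos [ 0.5044 -0.0192  0.2267] head 175.2 F [-0.3 -1.1 -3.6] open 0.0368 q [-0.19 -0.05  2.04  0.    1.15 -1.67]
shift now(mm) [ 2.4 -1.   6.7] | shift after turn [ 2.3 -1.   6.7] | turn [0.001 0.011 0.003] rows 1.0 1.0
```

```bash
python3 -m crank '[[0,0.01,0.003,0,-0.5,10,1],[0,0,0,0,0,6,1],[0,0,0,0,0,2,1],[0,0,0,0,0,2,1],[0,0,0,0,0,0,1]]'; python3 go.py .504 -.0195 .2 174.8
```

```text
t: 14.38
tool_pos: [0.505, -0.0198, 0.2057]
tool_rot: [0.136, 3.138, 0.0]
contact_force: [0.5, 0.7, -3.3]
opening: 0.0365
t 14.38 pos [ 0.505  -0.0198  0.2057] head 175.0 F [ 0.5  0.7 -3.3] open 0.0365 q [-0.19 -0.02  2.04  0.    1.12 -1.67]
shift now(mm) [1.  0.2 5.7] | shift after turn [1.  0.2 5.7] | turn [0.    0.001 0.004] rows 1.0 1.0
```

```bash
python3 -m crank '[[0,0,0,0.5,0,2,1],[0,0,0,0,0,2,1],[0,0,0,0,0,2,1]]';python3 -m crank '[[0,0,0,0,0,1.5,1],[0,0,0,0,0,1.5,1]]'; python3 -m crank '[[0,0,0,0,0,1.5,1]]'
```

```text
t: 14.63
tool_pos: [0.5049, -0.0199, 0.2001]
tool_rot: [0.137, 3.136, 0.0]
contact_force: [0.3, 0.2, -2.4]
opening: 0.0368
t: 14.8
tool_pos: [0.5054, -0.02, 0.1996]
tool_rot: [0.136, 3.138, 0.0]
contact_force: [-8.9, 0.5, 13.1]
opening: 0.0367
t: 14.88
tool_pos: [0.5057, -0.02, 0.1996]
tool_rot: [-0.136, -3.137, -0.0]
contact_force: [-6.0, 0.9, 8.4]
opening: 0.0367
```

```bash
python3 -m crank '[[0,0,0,0,0,-0.5,0],[0,0,0,0,0,0,-0.2],[0,0,0,0,0,0,-0.3],[0,0,0,0,0,0,-0.3]]'; python3 -m crank '[[0,0,0,0,0,-15,-0.3],[0,0,0,0,0,-30,-0.3],[0,0,0,0,0,-35,-0.3],[0,0,0,0,0,-38,-0.5],[0,0,0,0,0,-38,-1],[0,0,0,0,0,0,-1]]'
python3 - <<'E'
from h import *
o=ctrl.get_obs();p=eyes.get_image("wrist");c=cam(p,o);cv2.imwrite("pics/w9.png",p["image"][:,:,::-1])
for q in("gas_spring_mid",):
  for r in spotter.mark_of(q,p)[:3]: print(q,round(r["confidence"],2),np.round(r["centre"],4),np.round(proj(c,r["centre"])))
E
python3 go.py .516 -.252 .36 180
```

```text
t: 15.22
tool_pos: [0.5073, -0.0203, 0.2027]
tool_rot: [0.136, 3.134, -0.001]
contact_force: [-0.5, 0.2, -0.8]
opening: 0.0556
t: 15.72
tool_pos: [0.5055, -0.0201, 0.3613]
tool_rot: [-0.137, -3.135, -0.001]
contact_force: [0.9, -0.3, 0.9]
opening: 0.085
gas_spring_mid 0.92 [ 0.5024 -0.0213  0.0413] [318. 183.]
t 15.82 pos [ 0.504  -0.0198  0.3547] head 175.0 F [-0.5  1.3  0.6] open 0.0857 q [-0.19 -0.2   1.94  0.    1.42 -1.67]
shift now(mm) [ -32.  -230.2   -6.1] | shift after turn [ -12.  -232.2   -5.3] | turn [ 0.002 -0.013 -0.087] rows 6.0 1.0
```

View pics/w9.png

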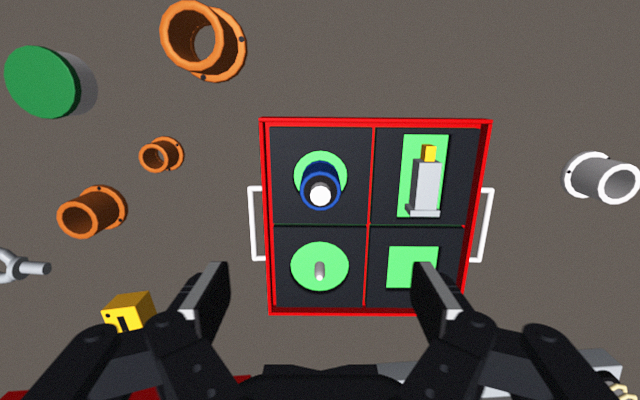

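```bash
python3 -m crank '[[0,0,0,-3,-20,0,-1],[0,0,0,-5,-36,-1,-1],[0,0,0,-5,-36,-1,-1],[0,0,0,-5,-36,-1,-1],[0,0,0,-5,-36,-1,-1],[0,0,0,-5,-33,0,-1],[0,0,0,-3,-20,0,-1],[0,0,0,-1,-12,0,-1]]'; python3 -m crank '[[0,0,0,0,0,0,-1]]'
python3 - <<'E'
from h import *
o=ctrl.get_obs();p=eyes.get_image("wrist");c=cam(p,o);cv2.imwrite("pics/w10.png",p["image"][:,:,::-1])
for q in("bush_mid","insert_mid"):
  for r in spotter.mark_of(q,p)[:4]: print(q,round(r["confidence"],2),np.round(r["centre"],4),np.round(proj(c,r["centre"])))
pt=eyes.get_image("top"); cv2.imwrite("pics/t10.png",cv2.resize(pt["image"][130:230,270:410,::-1],None,fx=5,fy=5,interpolation=cv2.INTER_CUBIC))
E
python3 go.py .516 -.252 .36 175
```

```text
t: 16.48
tool_pos: [0.5133, -0.2561, 0.339]
tool_rot: [-0.123, -3.105, -0.021]
contact_force: [-0.4, -0.4, 0.1]
opening: 0.0855
t: 16.57
tool_pos: [0.5126, -0.258, 0.3367]
tool_rot: [-0.127, -3.102, -0.023]
contact_force: [0.6, -0.3, 0.1]
opening: 0.0851
bush_mid 0.9 [ 0.47   -0.1785  0.0162] [399. 145.]
bush_mid 0.78 [ 0.5211 -0.2562  0.0213] [318. 207.]
bush_mid 0.63 [ 0.3729 -0.1061  0.0269] [493.  15.]
bush_mid 0.23 [0.6137 0.072  0.0053] [635. 261.]
insert_mid 0.89 [ 0.645  -0.2547  0.0183] [329. 318.]
t 16.77 pos [ 0.5132 -0.2549  0.3382] head 175.5 F [0.7 0.5 0.5] open 0.0853 q [-0.59 -0.01  1.79 -0.01  1.4  -2.08]
shift now(mm) [ -1.8   3.4 -21.8] | shift after turn [ -2.5   3.2 -21.8] | turn [ 0.013 -0.036  0.009] rows 1.0 1.0
```

View pics/w10.png

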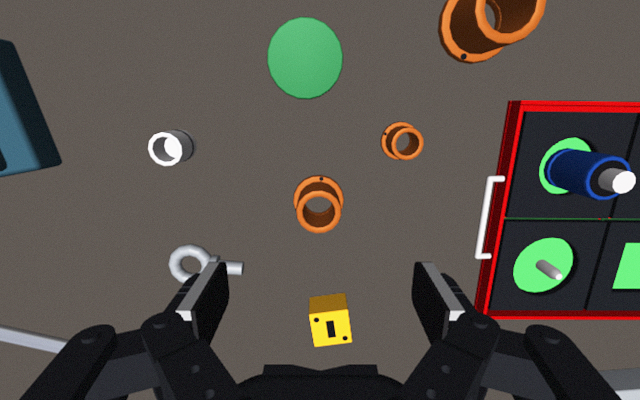

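View pics/t10.png

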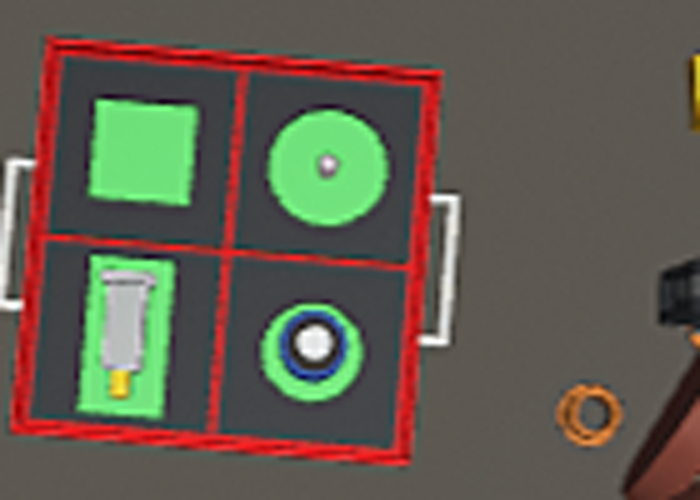

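Run:
```python
from h import *
o=ctrl.get_obs();p=eyes.get_image("wrist");c=cam(p,o)
a=p["image"][130:250,250:450,::-1]; cv2.imwrite("pics/w10c.png",cv2.resize(a,None,fx=4,fy=4,interpolation=cv2.INTER_CUBIC))
K,Rc,t=c; print("cam pos",-Rc.T@t)
pt=eyes.get_image("top");ct=cam(pt);print("top cam",-ct[1].T@ct[2])
for nm,uv,z in(("rod",(270+314/5,130+343/5),.072),("peg",(270+328/5,130+163/5),.034)): print(nm,onplane(ct,uv,z))
im=pt["image"].astype(int); m=((im[:,:,1]>180)&(im[:,:,1]-im[:,:,0]>60));
```

```text
cam pos [ 0.43225898 -0.24860152  0.30971305]
top cam [0.42270115 0.00449612 1.39131942]
rod [ 0.50159617 -0.0210356   0.072     ]
peg [ 0.6032772  -0.03066056  0.034     ]
```

View pics/w10c.png

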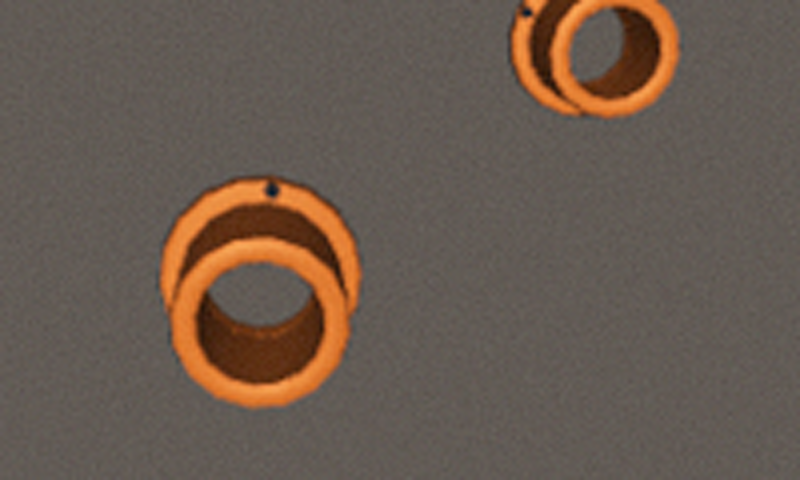

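```bash
python3 - <<'E'
from h import *
o=ctrl.get_obs();p=eyes.get_image("wrist");c=cam(p,o)
f=lambda u,v,z:onplane(c,(250+u/4,130+v/4),z)
print("rim",f(261,322,.044),np.linalg.norm(f(172,322,.044)-f(350,322,.044)), np.linalg.norm(f(261,237,.044)-f(261,408,.044)))
print("flange",f(261,272,.008),np.linalg.norm(f(162,270,.008)-f(360,270,.008)))
b=f(261,178,.008); print("flange edge",b)
pt=eyes.get_image("top");ct=cam(pt)
E
python3 go.py .516 -.252 .36 175
```

```text
rim [ 0.51905868 -0.25593999  0.044     ] 0.03887173017868212 0.03928760703064164
flange [ 0.51791045 -0.25588849  0.008     ] 0.04849986001841013
flange edge [ 0.49454532 -0.25399341  0.008     ]
t 16.97 pos [ 0.5135 -0.2551  0.3394] head 175.6 F [-0.2  0.5  0.4] open 0.0854 q [-0.59 -0.01  1.79 -0.01  1.4  -2.08]
shift now(mm) [ -1.6   3.6 -20.6] | shift after turn [ -2.2   3.3 -20.6] | turn [ 0.012 -0.034  0.01 ] rows 1.0 1.0
```

```bash
python3 -m crank '[[0.012,-0.034,0.01,-5,0,0,-1],[0,0,0,0,0,25,-1],[0,0,0,0,0,35,-1],[0,0,0,0,0,30,-1],[0,0,0,0,0,15,-1],[0,0,0,0,0,0,-1]]'; python3 go.py .5187 -.2555 .187 175
```

```text
t: 17.47
tool_pos: [0.5219, -0.2526, 0.2373]
tool_rot: [0.128, 3.125, -0.012]
contact_force: [-0.2, -0.1, -1.0]
opening: 0.0852
t 17.47 pos [ 0.5219 -0.2526  0.2373] head 175.3 F [-0.2 -0.1 -1. ] open 0.0852 q [-0.58  0.1   1.85  0.    1.17 -2.07]
shift now(mm) [ 3.6 -2.8 50.3] | shift after turn [ 2.9 -3.1 50.3] | turn [-0.007  0.014  0.005] rows 2.0 1.0
```

```bash
python3 -m crank '[[-0.007,0.014,0.005,3,-3,15,-1],[0,0,0,0,0,18,-1],[0,0,0,0,0,12,-1],[0,0,0,0,0,2,-1],[0,0,0,0,0,0,-1]]'; python3 go.py .5187 -.2555 .187 175
```

```text
t: 17.88
tool_pos: [0.52, -0.2554, 0.1909]
tool_rot: [0.134, 3.136, -0.003]
contact_force: [-0.9, -0.5, 0.0]
opening: 0.0855
t 17.88 pos [ 0.52   -0.2554  0.1909] head 175.1 F [-0.9 -0.5  0. ] open 0.0855 q [-0.58  0.17  1.87 -0.    1.1  -2.07]
shift now(mm) [ 1.3 -0.2  3.9] | shift after turn [ 1.3 -0.2  3.9] | turn [-0.002  0.002  0.002] rows 1.0 1.0
```

```bash
python3 -m crank '[[0,0,0,1,0,4,-0.5],[0,0,0,0,0,0,0],[0,0,0,0,0,0,0.2],[0,0,0,0,0,1,0.4],[0,0,0,0,0,0,1],[0,0,0,0,0,0,1],[0,0,0,0,0,0,1]]' 50; python3 go.py .5187 -.2555 .187 175;  python3 - <<'E'
from h import *
p=eyes.get_image("wrist"); cv2.imwrite("pics/w11.png",p["image"][:,:,::-1])
E
```

```text
t: 18.47
tool_pos: [0.5204, -0.2561, 0.1898]
tool_rot: [0.134, 3.131, -0.007]
contact_force: [0.7, -0.1, -3.2]
opening: 0.039
t 18.47 pos [ 0.5204 -0.2561  0.1898] head 175.1 F [ 0.7 -0.1 -3.2] open 0.039 q [-0.59  0.17  1.87  0.    1.09 -2.07]
shift now(mm) [1.7 0.5 2.8] | shift after turn [1.7 0.5 2.8] | turn [-0.004  0.008  0.002] rows 1.0 1.0
```

View pics/w11.png

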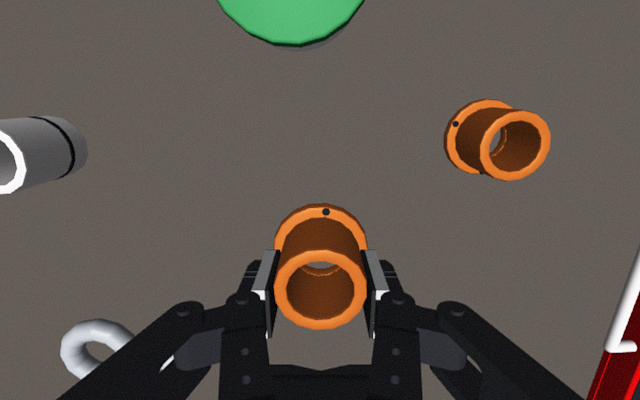

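```bash
python3 -m crank '[[0,0,0,0,0,-15,1],[0,0,0,0,0,-35,1],[0,0,0,0,0,-35,1],[0,0,0,0,0,-20,1],[0,0,0,0,0,0,1]]'; python3 go.py .605 -.029 .30 175
```

```text
t: 18.93
tool_pos: [0.5175, -0.2544, 0.2925]
tool_rot: [-0.134, -3.135, -0.003]
contact_force: [1.1, -1.1, -1.8]
opening: 0.0388
t 18.93 pos [ 0.5175 -0.2544  0.2925] head 175.1 F [ 1.1 -1.1 -1.8] open 0.0388 q [-0.59  0.04  1.82 -0.    1.29 -2.07]
shift now(mm) [-67.8 232.1  -7.3] | shift after turn [-67.5 232.2  -7.5] | turn [ 0.002 -0.004  0.002] rows 6.0 1.0
```

```bash
python3 -m crank '[[0,0,0,-6,20,-2,1],[0,0,0,-10,36,-2,1],[0,0,0,-10,36,-2,1],[0,0,0,-10,36,-1,1],[0,0,0,-10,36,0,1],[0,0,0,-9,33,0,1],[0,0,0,-6,20,0,1],[0,0,0,-3,11,0,1]]'; python3 -m crank '[[0,0,0,0,0,0,1]]'; python3 go.py .605 -.029 .30 175;  python3 - <<'E'
from h import *
o=ctrl.get_obs();p=eyes.get_image("wrist");c=cam(p,o);cv2.imwrite("pics/w12.png",p["image"][:,:,::-1])
for q in("nest_peg_floor",):
  for r in spotter.mark_of(q,p)[:3]: print(q,round(r["confidence"],2),np.round(r["centre"],4),np.round(proj(c,r["centre"])))
E
```

```text
t: 19.6
tool_pos: [0.6014, -0.0267, 0.2892]
tool_rot: [-0.148, -3.127, -0.002]
contact_force: [-0.1, -0.0, -2.4]
opening: 0.0389
t: 19.68
tool_pos: [0.6014, -0.0245, 0.2873]
tool_rot: [-0.143, -3.125, -0.003]
contact_force: [0.5, -0.7, -3.3]
opening: 0.0388
t 19.68 pos [ 0.6014 -0.0245  0.2873] head 174.8 F [ 0.5 -0.7 -3.3] open 0.0388 q [-0.16  0.1   1.76  0.    1.29 -1.64]
shift now(mm) [ -3.8  -4.1 -12.7] | shift after turn [ -3.9  -4.1 -12.7] | turn [ 0.001 -0.013 -0.004] rows 1.0 1.0
nest_peg_floor 0.74 [ 0.6086 -0.0302  0.0083] [314. 212.]
```

View pics/w12.png

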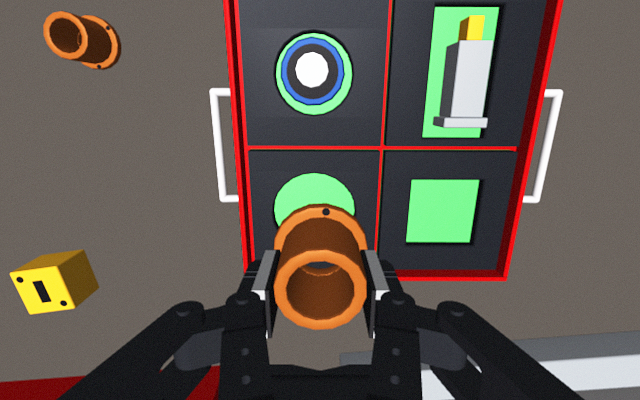

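```bash
cat > arc.py <<'E'
from h import *
def fitarc(c,im,u0,u1,v0,v1,z=.008):
    im=im.astype(int); m=((im[:,:,1]>180)&(im[:,:,1]-im[:,:,0]>60))
    arc=[]
    for u in range(u0,u1):
        w=np.nonzero(m[v0:v1,u])[0]
        if len(w): arc.append((u,v0+w.min()-.5))
    P=np.array([onplane(c,a,z)[:2] for a in arc]); A=np.c_[2*P,np.ones(len(P))]; s=np.linalg.lstsq(A,(P**2).sum(1),rcond=None)[0]
    return s[:2],np.sqrt(s[2]+s[0]**2+s[1]**2),len(P)
E
python3 - <<'E'
from arc import *
o=ctrl.get_obs();p=eyes.get_image("wrist");c=cam(p,o)
print(fitarc(c,p["image"],272,358,165,230))
Rt=R.from_rotvec(o["tool_rot"]).as_matrix()
for d in(.141,.145,.149): print(d,np.round(Rt.T@(onplane(c,(320.5,289),o["tool_pos"][2]-d)-o["tool_pos"])*1000,1))
E
```

```text
(array([ 0.60958953, -0.03029995]), np.float64(0.03369196374799554), 80)
0.141 [  7.   -0.  141.1]
0.145 [  4.3  -0.  145.1]
0.149 [  1.7  -0.  149. ]
```

```bash
python3 -m crank '[[0,-0.013,-0.004,-7,-5,5,1],[0,0,0,0,0,20,1],[0,0,0,0,0,20,1],[0,0,0,0,0,5,1],[0,0,0,0,0,0,1]]'; python3 go.py .61 -.03 .235 175
```

```text
t: 20.25
tool_pos: [0.6085, -0.0413, 0.2369]
tool_rot: [0.154, 3.13, -0.005]
contact_force: [-0.1, -0.4, -2.6]
opening: 0.0388
t 20.25 pos [ 0.6085 -0.0413  0.2369] head 174.4 F [-0.1 -0.4 -2.6] open 0.0388 q [-0.19  0.17  1.78 -0.    1.18 -1.66]
shift now(mm) [-0.3 11.4  1.8] | shift after turn [-0.5 11.4  1.9] | turn [-0.003  0.008 -0.011] rows 1.0 1.0
```

```bash
python3 -m crank '[[0,0.008,-0.011,-1,11,0,1],[0,0,0,0,0,0,1],[0,0,0,0,0,0,1]]'; python3 go.py .61 -.03 .235 175;  python3 - <<'E'
from arc import *
o=ctrl.get_obs();p=eyes.get_image("wrist");c=cam(p,o);cv2.imwrite("pics/w13.png",p["image"][:,:,::-1])
E
```

```text
t: 20.5
tool_pos: [0.6111, -0.032, 0.2378]
tool_rot: [-0.141, -3.138, 0.005]
contact_force: [-1.0, -0.1, -2.4]
opening: 0.0386
t 20.5 pos [ 0.6111 -0.032   0.2378] head 174.9 F [-1.  -0.1 -2.4] open 0.0386 q [-0.17  0.18  1.77 -0.    1.19 -1.65]
shift now(mm) [1.3 1.9 2.8] | shift after turn [1.3 1.9 2.8] | turn [-0.003 -0.    -0.003] rows 1.0 1.0
```

View pics/w13.png

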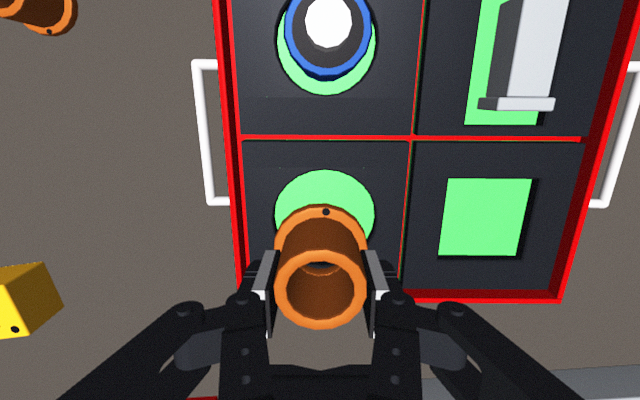

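```bash
python3 - <<'E'
from arc import *
o=ctrl.get_obs();p=eyes.get_image("wrist");c=cam(p,o)
print(fitarc(c,p["image"],276,376,165,215), o["tool_pos"])
E
python3 -m crank '[[0,0,0,1,2,8,1],[0,0,0,0,0,6,1],[0,0,0,0,0,6,1],[0,0,0,0,0,3,1],[0,0,0,0,0,0,1]]'; python3 go.py .61 -.029 .198 175
```

```text
(array([ 0.60967543, -0.03005358]), np.float64(0.03373229886258628), 98) [ 0.61130904 -0.03183077  0.23819203]
t: 21.02
tool_pos: [0.611, -0.0292, 0.2148]
tool_rot: [0.139, 3.134, -0.006]
contact_force: [-0.6, -0.6, -2.7]
opening: 0.039
t 21.02 pos [ 0.611  -0.0292  0.2148] head 174.9 F [-0.6 -0.6 -2.7] open 0.039 q [-0.17  0.21  1.78 -0.    1.15 -1.65]
shift now(mm) [ 1.   0.2 16.8] | shift after turn [ 1.   0.1 16.8] | turn [-0.003  0.004 -0.001] rows 1.0 1.0
```

```bash
python3 -m crank '[[0,0,0,0,0,4,1],[0,0,0,0,0,4,1],[0,0,0,0,0,2,1],[0,0,0,0,0,1.5,1]]'; python3 -m crank '[[0,0,0,0,0,1.5,1],[0,0,0,0,0,1.5,1]]'; python3 -m crank '[[0,0,0,0,0,1.5,1],[0,0,0,0,0,1.5,1]]'
```

```text
t: 21.35
tool_pos: [0.6109, -0.0293, 0.2017]
tool_rot: [0.139, 3.135, -0.006]
contact_force: [-0.1, 0.7, -1.3]
opening: 0.0388
t: 21.52
tool_pos: [0.6109, -0.0293, 0.1983]
tool_rot: [0.139, 3.135, -0.006]
contact_force: [0.5, 0.5, -3.0]
opening: 0.0388
t: 21.68
tool_pos: [0.6113, -0.0294, 0.1973]
tool_rot: [0.139, 3.137, -0.006]
contact_force: [-7.8, 1.2, 11.5]
opening: 0.039
```

Contact at the expected height (about 0.189 + 0.008). I'll release and back off.

```bash
python3 -m crank '[[0,0,0,0,0,-0.5,0],[0,0,0,0,0,0,-0.2],[0,0,0,0,0,0,-0.3],[0,0,0,0,0,0,-0.3]]'; python3 -m crank '[[0,0,0,0,0,-15,-0.3],[0,0,0,0,0,-30,-0.3],[0,0,0,0,0,-35,-0.3],[0,0,0,0,0,-38,-0.5],[0,0,0,0,0,-38,-1],[0,0,0,0,0,0,-1]]'
python3 - <<'E'
from h import *
o=ctrl.get_obs();p=eyes.get_image("wrist");c=cam(p,o);cv2.imwrite("pics/w14.png",p["image"][:,:,::-1])
E
python3 go.py .645 -.253 .36 180
```

```text
t: 22.02
tool_pos: [0.6129, -0.0297, 0.2008]
tool_rot: [0.139, 3.131, -0.007]
contact_force: [0.7, 0.6, 0.4]
opening: 0.0558
t: 22.52
tool_pos: [0.6108, -0.0288, 0.3649]
tool_rot: [0.139, 3.136, -0.006]
contact_force: [1.7, -0.1, 2.4]
opening: 0.0847
t 22.57 pos [ 0.6102 -0.0288  0.3619] head 174.9 F [ 0.5 -0.   1.1] open 0.0853 q [-0.17  0.05  1.69 -0.    1.4  -1.65]
shift now(mm) [ -54.5 -220.3    2.5] | shift after turn [ -34.8 -224.2    1.9] | turn [-0.003 -0.001 -0.089] rows 6.0 1.0
```

View pics/w14.png

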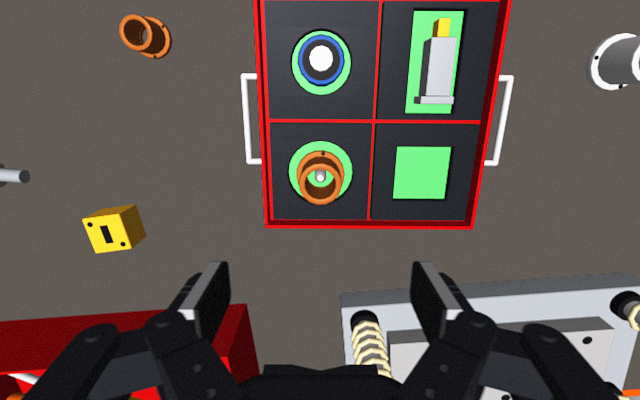

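```bash
python3 -m crank '[[0,0,0,-5,-18,0,-1],[0,0,0,-9,-36,0,-1],[0,0,0,-9,-36,0,-1],[0,0,0,-9,-36,0,-1],[0,0,0,-9,-36,0,-1],[0,0,0,-8,-30,0,-1],[0,0,0,-4,-18,0,-1],[0,-0.01,0,-2,-9,0,-1]]'; python3 -m crank '[[0,0,0,0,0,0,-1]]'
python3 - <<'E'
from h import *
o=ctrl.get_obs();p=eyes.get_image("wrist");c=cam(p,o);cv2.imwrite("pics/w15.png",p["image"][:,:,::-1])
for q in("insert_mid",):
  for r in spotter.mark_of(q,p)[:4]: print(q,round(r["confidence"],2),np.round(r["centre"],4),np.round(proj(c,r["centre"])))
a=p["image"][150:250,270:390,::-1]; cv2.imwrite("pics/w15c.png",cv2.resize(a,None,fx=6,fy=6,interpolation=cv2.INTER_CUBIC))
E
python3 go.py .645 -.253 .36 180
```

```text
t: 23.23
tool_pos: [0.6459, -0.2573, 0.3643]
tool_rot: [0.127, 3.128, -0.003]
contact_force: [0.5, 0.0, -0.6]
opening: 0.0855
t: 23.32
tool_pos: [0.6456, -0.2592, 0.3637]
tool_rot: [0.131, 3.128, -0.003]
contact_force: [-0.8, 0.9, -0.8]
opening: 0.0852
insert_mid 0.7 [ 0.6464 -0.2512  0.0176] [329. 175.]
insert_mid 0.22 [ 0.6097 -0.0332  0.0272] [562. 120.]
t 23.42 pos [ 0.6456 -0.257   0.3636] head 175.3 F [-0.3  0.1  0.2] open 0.0852 q [-0.49  0.24  1.48  0.    1.42 -1.98]
shift now(mm) [1.  3.9 3.6] | shift after turn [0.6 4.  3.6] | turn [-0.001  0.01  -0.082] rows 1.0 1.0
```

View pics/w15.png

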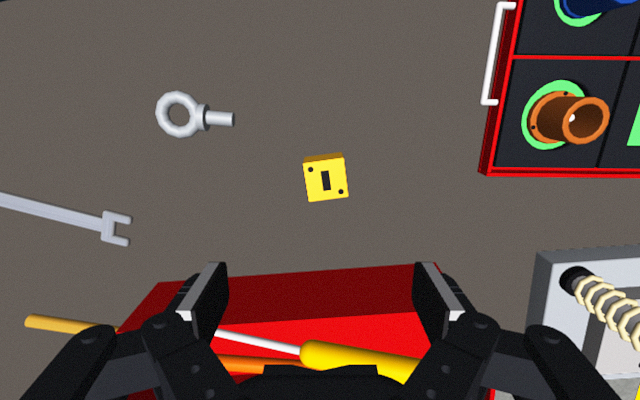

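View pics/w15c.png

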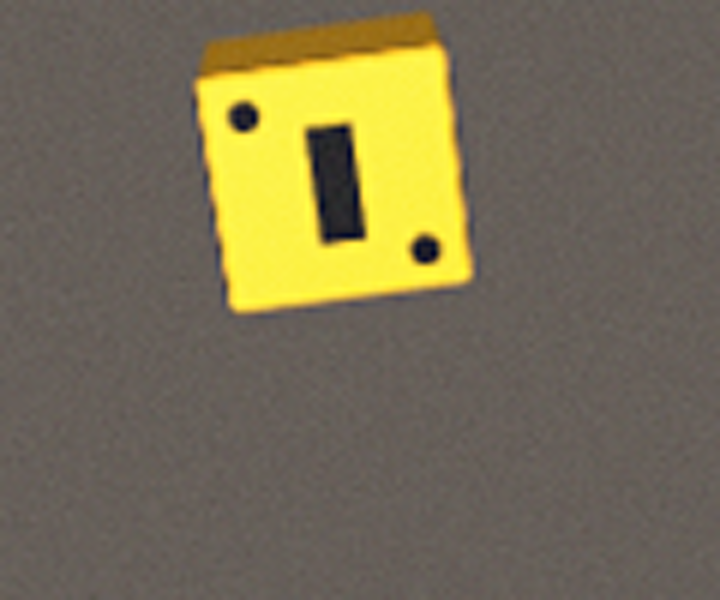

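Run:
```python
from h import *
o=ctrl.get_obs();p=eyes.get_image("wrist");c=cam(p,o)
P=np.array([onplane(c,(270+u/6,150+v/6),.032) for u,v in((196,80),(445,47),(472,283),(232,312))])
print(np.round(P,4),P.mean(0))
for i in range(4):
    d=P[(i+1)%4]-P[i]; print(np.hypot(*d[:2]),np.degrees(np.arctan2(d[1],d[0])))
pt=eyes.get_image("top");ct=cam(pt);ps=eyes.get_image("scene");cs=cam(ps)
X=[ray(c,proj(c,P.mean(0)))]
for pp,cc in((ps,cs),):
  r=spotter.mark_of("insert_mid",pp); print(r[0]["confidence"],r[0]["centre"])
```

```text
[[ 0.6292 -0.2724  0.032 ]
 [ 0.6271 -0.2329  0.032 ]
 [ 0.6665 -0.2307  0.032 ]
 [ 0.6683 -0.2703  0.032 ]] [ 0.64778048 -0.25157356  0.032     ]
0.03960297433051619 93.02239959272798
0.03943564167773734 3.21073023501624
0.03969618565377699 -87.35443264797885
0.039174367896147255 -176.9230876497138
0.78 [0.6463, -0.2548, 0.0145]
```

```bash
python3 -m crank '[[0,0.01,-0.07,-1,3,0,-1],[0,0,-0.065,0,2,15,-1],[0,0,0,0,0,35,-1],[0,0,0,0,0,38,-1],[0,0,0,0,0,30,-1],[0,0,0,0,0,10,-1],[0,0,0,0,0,0,-1]]'; python3 go.py .6475 -.252 .184 183
```

```text
t: 24.2
tool_pos: [0.6504, -0.2433, 0.2394]
tool_rot: [-0.114, 3.129, -0.01]
contact_force: [-0.0, 0.6, 0.2]
opening: 0.0853
t 24.2 pos [ 0.6504 -0.2433  0.2394] head -175.8 F [-0.   0.6  0.2] open 0.0853 q [-0.46  0.35  1.56 -0.    1.22 -2.11]
shift now(mm) [ 4.1 -8.1 55.4] | shift after turn [ 3.3 -8.6 55.4] | turn [-0.007  0.011  0.02 ] rows 2.0 1.0
```

```bash
python3 -m crank '[[-0.007,0.011,0.02,3,-8,15,-1],[0,0,0,0,0,20,-1],[0,0,0,0,0,15,-1],[0,0,0,0,0,3,-1],[0,0,0,0,0,0,-1]]'; python3 go.py .6475 -.252 .184 183
```

```text
t: 24.62
tool_pos: [0.6505, -0.2528, 0.1901]
tool_rot: [-0.08, 3.134, -0.006]
contact_force: [0.1, 0.4, 1.2]
opening: 0.0849
t 24.62 pos [ 0.6505 -0.2528  0.1901] head -177.1 F [0.1 0.4 1.2] open 0.0849 q [-0.48  0.42  1.57 -0.    1.15 -2.1 ]
shift now(mm) [3.  1.  6.1] | shift after turn [3.  1.  6.1] | turn [-0.004  0.006 -0.001] rows 1.0 1.0
```

```bash
python3 -m crank '[[-0.004,0.005,0,2.5,1,6,-0.5],[0,0,0,0,0,0,0],[0,0,0,0,0,0,0.2],[0,0,0,0,0,1,0.4],[0,0,0,0,0,0,1],[0,0,0,0,0,0,1],[0,0,0,0,0,0,1]]' 50; python3 go.py .6475 -.252 .184 183;  python3 - <<'E'
from h import *
p=eyes.get_image("wrist"); cv2.imwrite("pics/w16.png",p["image"][:,:,::-1])
E
```

```text
t: 25.2
tool_pos: [0.6491, -0.2531, 0.1873]
tool_rot: [-0.079, 3.135, -0.005]
contact_force: [0.3, 0.3, -2.9]
opening: 0.0385
t 25.2 pos [ 0.6491 -0.2531  0.1873] head -177.1 F [ 0.3  0.3 -2.9] open 0.0385 q [-0.48  0.42  1.57  0.    1.15 -2.1 ]
shift now(mm) [1.6 1.2 3.3] | shift after turn [1.6 1.2 3.3] | turn [-0.003  0.006 -0.002] rows 1.0 1.0
```

View pics/w16.png

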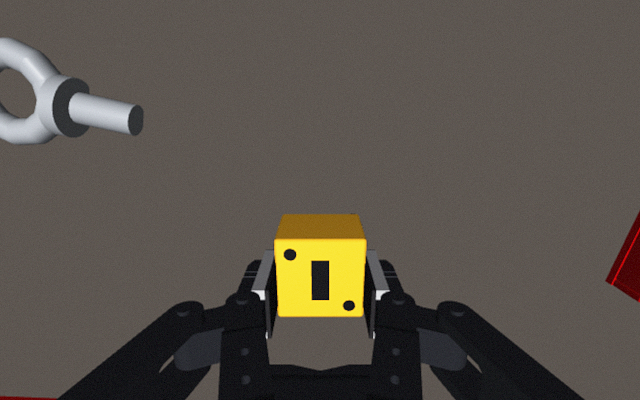

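```bash
python3 -m crank '[[0,0,0,0,0,-15,1],[0,0,0,0,0,-35,1],[0,0,0,0,0,-35,1],[0,0,0,0,0,-25,1],[0,0,0,0,0,-3,1]]'; python3 go.py .617 .075 .30 174.8
```

```text
t: 25.67
tool_pos: [0.6464, -0.2516, 0.3004]
tool_rot: [0.079, -3.134, -0.006]
contact_force: [1.5, -0.1, -0.6]
opening: 0.0385
t 25.67 pos [ 0.6464 -0.2516  0.3004] head -177.1 F [ 1.5 -0.1 -0.6] open 0.0385 q [-0.48  0.29  1.53  0.    1.33 -2.1 ]
shift now(mm) [ 12.9 327.7   1.7] | shift after turn [ 58.9 322.6   0.4] | turn [ 0.004 -0.006  0.141] rows 8.0 2.0
```

```bash
python3 -m crank '[[0,0,0.07,1,20,-1,1],[0,0,0.07,4,36,-1,1],[0,0,0,7,37,-1,1],[0,0,0,7,37,-1,1],[0,0,0,7,37,-1,1],[0,0,0,7,37,0,1],[0,0,0,7,37,0,1],[0,0,0,7,35,0,1]]'; python3 go.py .617 .075 .30 174.8
```

```text
t: 26.33
tool_pos: [0.6193, 0.0302, 0.3065]
tool_rot: [-0.173, -3.136, 0.004]
contact_force: [0.3, -0.2, -2.8]
opening: 0.0392
t 26.33 pos [0.6193 0.0302 0.3065] head 173.7 F [ 0.3 -0.2 -2.8] open 0.0392 q [-0.07  0.12  1.71 -0.    1.31 -1.53]
shift now(mm) [ 7.2 44.3  6.4] | shift after turn [ 6.4 44.4  6.5] | turn [-0.002 -0.001 -0.02 ] rows 2.0 1.0
```

```bash
python3 -m crank '[[0,0,-0.02,4,25,0,1],[0,0,0,2,10,10,1],[0,0,0,0,0,20,1],[0,0,0,0,0,5,1],[0,0,0,0,0,0,1],[0,0,0,0,0,0,1]]'; python3 go.py .617 .075 .26 174.8;  python3 - <<'E'
from h import *
o=ctrl.get_obs();p=eyes.get_image("wrist");c=cam(p,o);cv2.imwrite("pics/w17.png",p["image"][:,:,::-1])
for q in("nest_square_floor",):
  for r in spotter.mark_of(q,p)[:3]: print(q,round(r["confidence"],2),np.round(r["centre"],4),np.round(proj(c,r["centre"])))
Rt=R.from_rotvec(o["tool_rot"]).as_matrix()
for d in(.149,.152,.155): print(d,np.round(Rt.T@(onplane(c,(320.5,278),o["tool_pos"][2]-d)-o["tool_pos"])*1000,1))
E
```

```text
t: 26.83
tool_pos: [0.613, 0.0747, 0.2656]
tool_rot: [-0.126, -3.131, 0.001]
contact_force: [0.6, -0.2, -3.0]
opening: 0.0386
t 26.83 pos [0.613  0.0747 0.2656] head 175.4 F [ 0.6 -0.2 -3. ] open 0.0386 q [ 0.    0.16  1.74 -0.    1.25 -1.49]
shift now(mm) [-4.   0.6  5.5] | shift after turn [-3.9  0.6  5.6] | turn [-0.001 -0.008  0.01 ] rows 1.0 1.0
nest_square_floor 0.97 [0.6158 0.074  0.0045] [320. 212.]
nest_square_floor 0.62 [0.51   0.0866 0.0198] [327.  58.]
0.149 [  7.1  -0.  149.1]
0.152 [  5.2  -0.  152. ]
0.155 [  3.3  -0.  155. ]
```

View pics/w17.png

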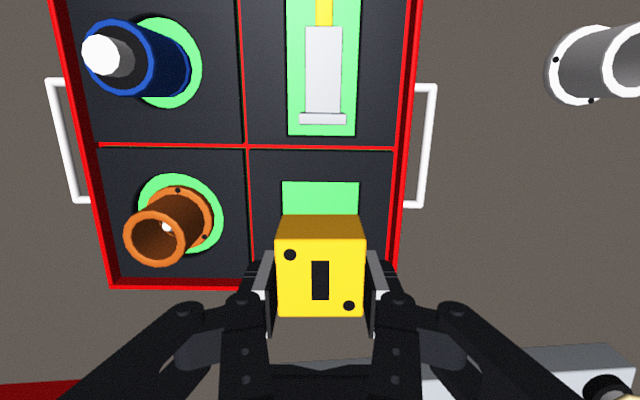

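```bash
python3 - <<'E'
from h import *
o=ctrl.get_obs();p=eyes.get_image("wrist");c=cam(p,o)
a,b=onplane(c,(282,182),.008),onplane(c,(358.5,181),.008); print(a,b,np.hypot(*(a-b)[:2]),np.degrees(np.arctan2(*(a-b)[:2]))); m=(a+b)/2; print(m+.028*np.array([np.cos(np.radians(-5.2)),np.sin(np.radians(-5.2)),0]))
E
python3 -m crank '[[0,-0.008,0.01,-5,0.5,10,1],[0,0,0,0,0,15,1],[0,0,0,0,0,10,1],[0,0,0,0,0,3,1],[0,0,0,0,0,0,1]]'; python3 go.py .619 .075 .225 174.8
```

```text
[0.59018054 0.04801856 0.008     ] [0.5939095  0.10389155 0.008     ] 0.05599728760820432 -176.1817463610774
[0.61992978 0.07341735 0.008     ]
t: 27.4
tool_pos: [0.6221, 0.0719, 0.2304]
tool_rot: [0.152, 3.125, -0.001]
contact_force: [-0.3, -0.4, -3.0]
opening: 0.0389
t 27.4 pos [0.6221 0.0719 0.2304] head 174.4 F [-0.3 -0.4 -3. ] open 0.0389 q [-0.    0.22  1.74 -0.    1.17 -1.48]
shift now(mm) [3.5 2.8 5.4] | shift after turn [3.4 2.8 5.4] | turn [-0.     0.013 -0.006] rows 1.0 1.0
```

```bash
python3 -m crank '[[0,0.013,-0.006,2,2,5,1],[0,0,0,0,0,6,1],[0,0,0,0,0,6,1],[0,0,0,0,0,2,1],[0,0,0,0,0,0,1]]'; python3 go.py .6205 .074 .195 174.8
```

```text
t: 27.82
tool_pos: [0.6209, 0.0742, 0.2105]
tool_rot: [0.143, 3.138, -0.0]
contact_force: [-0.4, 0.2, -3.6]
opening: 0.0389
t 27.82 pos [0.6209 0.0742 0.2105] head 174.8 F [-0.4  0.2 -3.6] open 0.0389 q [-0.    0.24  1.75 -0.    1.15 -1.48]
shift now(mm) [ 0.4 -0.2 15.5] | shift after turn [ 0.4 -0.2 15.5] | turn [-0.     0.001 -0.   ] rows 1.0 1.0
```

```bash
python3 -m crank '[[0,0,0,0,0,4,1],[0,0,0,0,0,4,1],[0,0,0,0,0,2,1],[0,0,0,0,0,2,1]]'; python3 -m crank '[[0,0,0,0,0,1.5,1],[0,0,0,0,0,1.5,1]]'; python3 -m crank '[[0,0,0,0,0,1.5,1],[0,0,0,0,0,1.5,1]]'
```

```text
t: 28.15
tool_pos: [0.6213, 0.0743, 0.1984]
tool_rot: [0.143, 3.136, -0.0]
contact_force: [0.0, 0.5, -3.4]
opening: 0.0388
t: 28.32
tool_pos: [0.6213, 0.0743, 0.195]
tool_rot: [0.143, 3.136, -0.0]
contact_force: [0.2, -0.0, 0.1]
opening: 0.0388
t: 28.48
tool_pos: [0.6219, 0.0744, 0.195]
tool_rot: [0.142, 3.138, -0.001]
contact_force: [-6.0, -0.1, 5.1]
opening: 0.0387
```

```bash
python3 -m crank '[[0,0,0,0,0,-0.5,0],[0,0,0,0,0,0,-0.2],[0,0,0,0,0,0,-0.3],[0,0,0,0,0,0,-0.3]]'; python3 -m crank '[[0,0,0,0,0,-15,-0.3],[0,0,0,0,0,-30,-0.3],[0,0,0,0,0,-35,-0.3],[0,0,0,0,0,-38,-0.5],[0,0,0,0,0,-38,-1],[0,0,0,0,0,-10,-1]]'
python3 - <<'E'
from h import *
o=ctrl.get_obs();p=eyes.get_image("wrist");c=cam(p,o);cv2.imwrite("pics/w18.png",p["image"][:,:,::-1])
E
python3 go.py .5 .35 .40 175
```

```text
t: 28.82
tool_pos: [0.6236, 0.0744, 0.1987]
tool_rot: [0.142, 3.131, -0.0]
contact_force: [0.5, 0.1, 0.4]
opening: 0.0556
t: 29.32
tool_pos: [0.621, 0.0743, 0.3705]
tool_rot: [-0.143, -3.137, 0.001]
contact_force: [1.0, -0.0, 1.7]
opening: 0.0844
t 29.37 pos [0.6212 0.0744 0.3711] head 174.8 F [ 0.7 -0.6  1.2] open 0.0854 q [ 0.    0.08  1.64 -0.    1.42 -1.48]
shift now(mm) [145.7 263.5 -29. ] | shift after turn [144.8 264.  -28.9] | turn [-0.    -0.    -0.004] rows 7.0 1.0
```

View pics/w18.png

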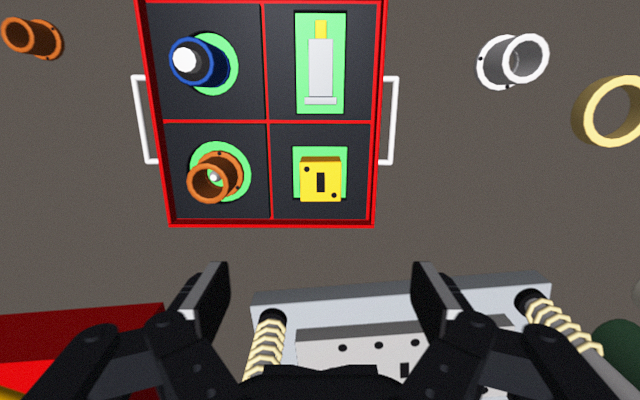

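```bash
python3 -m crank '[[0,0,0,10,20,-5,-1],[0,0,0,18,34,-5,-1],[0,0,0,18,34,-5,-1],[0,0,0,18,34,-5,-1],[0,0,0,18,34,0,-1],[0,0,0,18,34,0,-1],[0,0,0,10,20,0,-1],[0,0,0,0,0,0,-1]]'
python3 - <<'E'
from h import *
pt=eyes.get_image("top");ps=eyes.get_image("scene")
cv2.imwrite("pics/t19.png",cv2.resize(pt["image"][130:230,265:365,::-1],None,fx=6,fy=6,interpolation=cv2.INTER_CUBIC))
cv2.imwrite("pics/s19.png",cv2.resize(ps["image"][165:275,270:430,::-1],None,fx=5,fy=5,interpolation=cv2.INTER_CUBIC))
for n,p in(("top",pt),("scene",ps)):
  for q in["bush_mid","insert_mid","punch_mid","gas_spring_mid","steel_bush_mid","worn_insert_mid"]:
    for r in spotter.mark_of(q,p)[:4]: print(n,q,round(r["confidence"],2),np.round(r["centre"],4))
E
```

```text
t: 30.03
tool_pos: [0.5274, 0.3001, 0.3979]
tool_rot: [0.153, 3.127, 0.003]
contact_force: [0.7, -0.3, -0.4]
opening: 0.0852
top bush_mid 0.77 [ 0.3741 -0.1081  0.0301]
top bush_mid 0.57 [ 0.6086 -0.0343  0.0291]
top bush_mid 0.47 [ 0.4704 -0.1713  0.0157]
top insert_mid 0.77 [0.6209 0.0743 0.026 ]
top punch_mid 0.57 [0.516  0.0888 0.0164]
top gas_spring_mid 0.44 [ 0.5008 -0.0221  0.0438]
top steel_bush_mid 0.45 [0.5249 0.2555 0.0202]
top worn_insert_mid 0.49 [0.4546 0.3644 0.0141]
scene bush_mid 0.76 [ 0.3761 -0.111   0.0269]
scene bush_mid 0.61 [ 0.6067 -0.0277  0.0273]
scene bush_mid 0.53 [ 0.4648 -0.1755  0.018 ]
scene insert_mid 0.67 [ 0.6062 -0.026   0.0281]
scene insert_mid 0.61 [0.6143 0.0775 0.0225]
scene punch_mid 0.89 [0.5144 0.0848 0.0215]
scene punch_mid 0.63 [ 0.606  -0.0264  0.0103]
scene punch_mid 0.63 [ 0.5038 -0.0215  0.0068]
scene gas_spring_mid 0.7 [ 0.6083 -0.0264  0.0297]
scene gas_spring_mid 0.59 [ 0.5041 -0.0196  0.0364]
scene gas_spring_mid 0.18 [0.5238 0.2578 0.0201]
scene gas_spring_mid 0.18 [0.5132 0.0828 0.0062]
scene steel_bush_mid 0.83 [0.5249 0.2538 0.02  ]
scene steel_bush_mid 0.74 [ 0.504  -0.0206  0.036 ]
scene worn_insert_mid 0.53 [0.455  0.368  0.0145]
```

View pics/t19.png

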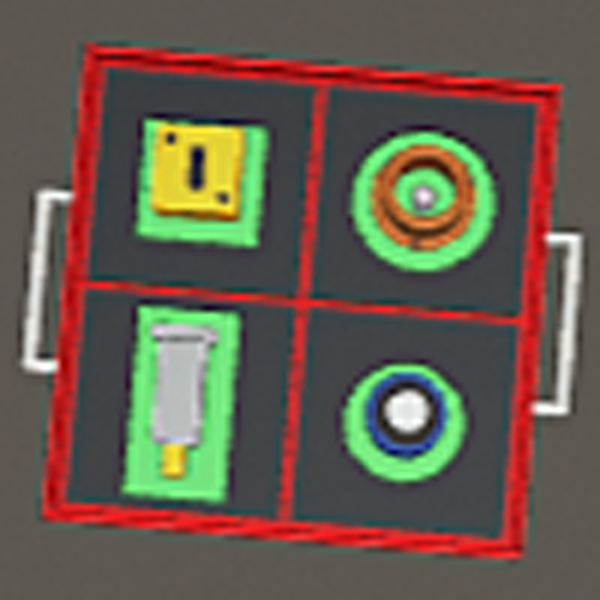

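View pics/s19.png

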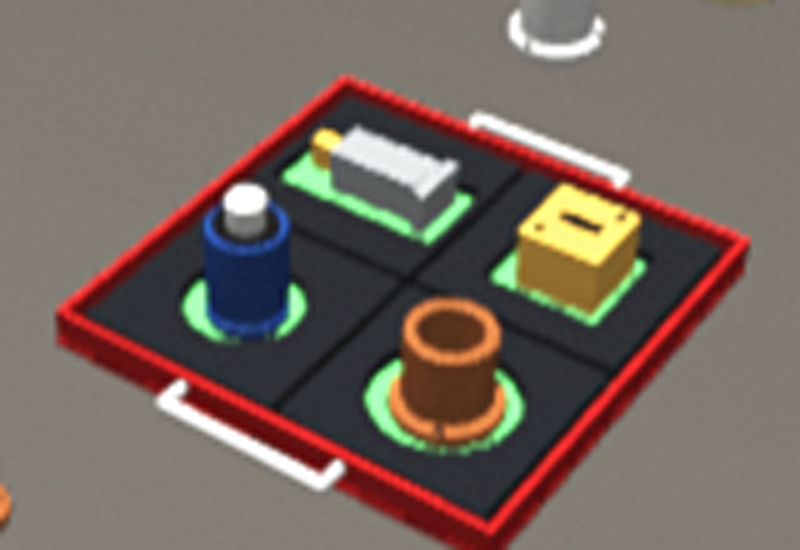

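Run:
```python
from station import ctrl
print(ctrl.get_obs()["t"]); print(ctrl.finish_job())
```

```text
30.7333
the job is handed in; nothing more can be done
None
```

I packed the tray and handed the job in at about 31 s. The punch is in the long nest, the gas spring in the round nest, the middle-sized bronze bush over the peg and the gold insert in the square nest. I lowered each one slowly until it touched the nest floor before letting go.

**Seating:** Contact came 7 to 8 mm higher than the pick-up height for each part, which matches the 8 mm nest floor. I did not measure the final heights separately. The last top and scene pictures show all four standing or lying square, with a green margin all round.

**Centring:** By my own reading of the last top picture, the insert sits about 2 mm off centre. The spring, checked the same way after it was placed, was within 2 mm, and the punch had equal gaps at both ends.

**Bush size:** I measured the bush I took at about 39 mm across the tube and 48.5 mm across the flange, so it is the middle size.

**Look-alikes:** I never touched the steel bush or the grey insert. The networks place both within about 5 mm of where they started, which is about their stated accuracy.

**Disagreements:**
- The wrist camera read the nests 3 to 5 mm farther out in x than the top camera, so I aimed between the two.
- In the final pictures the networks also gave some wrong names, such as "insert" and "gas spring" at the bush. I discounted these against the pictures.

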